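Close-pack the hexagonal press dies in the sloping tray

ROBOT

A 6-joint arm with a two-finger parallel gripper is mounted at the origin on the work surface. World frame = base frame: x ahead of the robot, y to its left, z up, the work surface at z = 0. Lengths are in mm, angles in rad, forces in N, time in s.
With the tool pointing down it reaches from about 250 to 775 mm from the base axis. Payload 4 kg.
Tool frame: the origin (TCP) lies at the very end of the fingers, on their centre line; the grasp point (between the pads) lies 19 mm behind it; y points along the fingers, z is the direction in which the jaws open and shut, and the axes are right-handed (so a half turn about y gives the same grasp; the last joint's range is limited). The gripper opens to 94 mm and grips with 3 to 60 N. Pads are 16 mm wide; open, the fingers measure 119 mm over their backs; the gripper's body (75 mm by 177 mm) begins 78 mm behind the grasp point.
Start: joints at [-1.386, 0.087, 1.371, -0, 1.684, -0.103], TCP at [156.111, -527.399, 205.506] pointing down, gripper open.
Joint ranges: [-3.1, 3.1], [-0.76, 2.03], [0.27, 2.55], [-1.08, 4.22], [0.17, 2.65], [-2.57, 2.57]. Speed limits (rad/s): [2.79, 2.79, 3.14, 3.14, 3.14, 3.14].

INTERFACE

Orientations are given as a unit quaternion [x, y, z, w].
In Python, from workcell import read_state, vision, workorder gives the robot as it stands. The module is installed in compiled form; this text tells all that it offers.
- The arm moves only by the tool arm_command, never from a script. Its argument "motion" is a list that holds one entry, the list of rows, each a list of 4 numbers: the shift along the tool's x, y, z in mm, then the turn about the tool's y in degrees. A call has exactly 8 rows; each row shifts and turns the commanded pose from where the row before left it, along the tool's axes as they then stand; what a row does not reach is not made up. A row lasts 1/12 s, in which the tool goes at most 41.7 mm and 7.16 degrees, less where a joint would pass 70% of its speed; a pose out of reach is approached as far as the arm can. A call is refused whole if a number of a shift passes 41.7 or a number of a turn 7.16, either way. A call with a gripper value outside its range is refused whole. "hand" is the finger opening in mm, from 0 to 94, set as the call begins (left out, the last holds). The fingers move at their own pace and stop on an object; "grip_force" is the grip in N (left out, the last holds). Time passes only in rows, so rows that do not move let the fingers close, or fill a call up. It gives the time, the measured TCP pose, the force and the opening at its end, in the units of the state.
- read_state(): the state, without advancing time (a new reading comes with each control period).
- vision.snapshot(name): name is "side" or "top" or "wrist"; returns a dict with "pixels" (400x640x3 uint8, blue, green, red), "fx", "fy", "cx", "cy" (pixels), "cam_to_world" (4x4, takes a point from camera to world coordinates); the wrist camera has in their place "tool_from_camera" (4x4, takes a point from camera to tool coordinates, whose origin is the TCP and whose axes are the tool frame's). Camera axes: x right, y down, z forward; pixel columns grow to the right and rows downward; lengths in mm; the calibration is good to about 2 mm. The wrist camera is an equidistant fisheye: a pixel r from the principal point sees the ray r / f radians off the axis. A picture is of the moment at which its call begins: read the wrist's pose just before it. There is no depth.
- workorder.close_job(): hands the job in, once; it reports no verdict.
The state is a dict: "t": time; "qpos": joint angles; "qvel": joint speeds; "effort": joint torques, N m; "ee_pos": TCP position; "tool_rot": TCP orientation; "ft_force": force on the tool from outside, world axes, zero at the start; "wrist_torque": the same for the moment, N m; "opening": opening from 0.0 (shut) to 1.0 (fully open).
Only numpy, scipy, OpenCV 4.12 (cv2) and the standard library are available. Lean on these libraries where they do the work, as an engineer would, in place of code of your own. Each camera call takes 0.05 s, during which the arm holds its last target.

TASK

Put away the five hexagonal press dies in the sloping tray so that they form one tight honeycomb, all standing flat on the tray's floor: bring the three dies already in it together as a snug row along the low edge and against the fixed end wall, with the sliding stop pressed up against the row, and nest the two dies from the bench side by side in the two notches of that row, every flat face touching its neighbour's. Push gently until you feel the row is tight, without ramming it, and do not disturb the hammer, the tin or the shoe last.

Things in the scene. Friction and masses are not known exactly. Their poses are not given: they have to be found in the camera images.
- tray: Fixed grey steel tray sloping 24 degrees, low edge towards the robot. Origin: middle of the inner floor; x up the slope, y along the tray to the robot's left, z square to the floor. Inner floor 116 mm (x) by 230 mm (y); walls 6 mm thick, 16 mm high on the low (-x), high (+x) and -y sides (-y: the fixed end wall), a 5 mm lip at +y
- stop (a joint): Sliding stop, m: 12 mm aluminium bar across the tray, 26 mm high. At 0 its pressing face (looks to tray -y) is at tray y = +75 mm; growing values (to 0.07) move it towards tray -y, the end wall. It slides with 3 N of friction and stays where left; pushing the loose row along takes 4 to 8 N in all, then it meets hard resistance (the row is tight)
- stop_tab (a point): Middle of the top of the stop's upright tab, to grip or push: 30 mm wide along tray x, 12 mm thick along tray y, from 26 to 68 mm above the tray floor, centred 38 mm up the slope from the tray's middle. The pressing face lies 6 mm to tray -y of this point
- die_a: Steel press die standing on the bench, left of the tray: hexagonal foot 46 mm across flats, 20 mm thick, with a centred 14 mm square shank from 20 to 62 mm above the underside (4 mm nib on top). 0.2 to 0.33 kg. Origin: centre of the underside; z up the shank, x towards a corner of the hexagon, y towards a flat face; the shank's faces look along x and y
- die_b: Steel press die standing on the bench, right of the tray: hexagonal foot 46 mm across flats, 20 mm thick, with a centred 14 mm square shank from 20 to 62 mm above the underside (4 mm nib on top). 0.2 to 0.33 kg. Origin: centre of the underside; z up the shank, x towards a corner of the hexagon, y towards a flat face; the shank's faces look along x and y
- row1: Die like die_a (same size and axes), standing loose on the tray floor in the row by the low wall, nearest the end wall; its flat faces look roughly to tray +y and -y, a corner at the low wall; slightly twisted, with gaps of 4 to 14 mm from die to die
- row2: Die like die_a (same size and axes), standing loose on the tray floor in the row by the low wall, the middle one; its flat faces look roughly to tray +y and -y, a corner at the low wall; slightly twisted, with gaps of 4 to 14 mm from die to die
- row3: Die like die_a (same size and axes), standing loose on the tray floor in the row by the low wall, nearest the stop; its flat faces look roughly to tray +y and -y, a corner at the low wall; slightly twisted, with gaps of 4 to 14 mm from die to die
- hammer: Bystander: hammer lying on the bench, 260 mm long; origin under its middle
- polish_tin: Bystander: flat round tin, 74 mm across, 26 mm high; origin: centre of its underside
- last: Bystander: green plastic shoe last, about 270 mm long, 78 mm wide, up to 100 mm high; origin: middle of its underside
Not all that is in view belongs to the job. Leave any black or yellow look-alike of the die_b alone.

How it is judged (in metres and radians):
At the end, for the whole second after the job is handed in: Five dies at rest, flat on the tray floor (within 0.06 rad, 3 mm), shanks up; centres of touching neighbours in the 3 + 2 honeycomb at most 48 mm apart (2 mm gap); row dies within 6 mm of the low wall, row1 within 2.5 mm of the end wall; the stop within 2 mm of touching row3 (distance between row1 and row2 below 0.048 m and distance between row2 and row3 below 0.048 m and distance between die_a and die_b below 0.048 m and ((distance between die_a and row1 below 0.048 m and distance between each of die_a, die_b and row2 below 0.048 m and distance between die_b and row3 below 0.048 m) or (distance between die_b and row1 below 0.048 m and distance between each of die_b, die_a and row2 below 0.048 m and distance between die_a and row3 below 0.048 m)) and angle between the z axis of each of row1, row2, row3, die_a, die_b and the z axis of tray, either way round below 0.06 rad and angle between each of row1, row2, row3, die_a, die_b's own z axis and vertical below 0.7 rad and z of each of row1, row2, row3, die_a, die_b in the frame of tray below 0.003 m and linear speed of each of row1, row2, row3, die_a, die_b below 0.01 m/s and x of each of row1, row2, row3 in the frame of tray below -0.0255 m and y of row1 in the frame of tray below -0.0895 m and y of row3 in the frame of stop_tab above -0.031 m).
It fails at once if the hammer, the tin or the shoe last was moved more than 30 mm (distance of any of hammer, polish_tin, last from where it was at the start of the episode above 0.03 m).
It fails at once if the row was rammed (over 60 N between stop and die) (contact force between stop and row3 above 60 N).
It also fails if it takes over 72 s, if anything falls off the work surface, if the arm or the gripper's body presses on something with over 40 N, if the wrist force passes 120 N, or if a joint passes its speed limit or range.

## Working session

There is one attempt and no reset: what is moved stays moved. The work goes in short steps, Python scripts to look and compute and a tool call to move; the robot and the scene stay as the last step left them, time stands still between calls to the robot, and variables do not carry over. Pictures are saved under pics/ and viewed, and the job is handed in when it is done.

Besides the shell and the picture viewer there is one more tool, called after ">>>" in YAML: its name, and indented under it one key for each argument. arm_command: Moves the arm, as the interface text tells. Its arguments: {"type":"object","properties":{"motion":{"type":"array","items":{"type":"array","items":{"type":"array","items":{"type":"number"}}}},"hand":{"type":"number"},"grip_force":{"type":"number"}},"required":["motion"]}

```bash
ls; mkdir -p pics
python3 - <<'E'
from workcell import read_state, vision
import cv2,numpy as np
print(read_state())
for n in ("side","top","wrist"):
    s=vision.snapshot(n); cv2.imwrite(f"pics/{n}0.png",s["pixels"])
    print(n,s["fx"],s["fy"],s["cx"],s["cy"]); print(np.round(s.get("cam_to_world",s.get("tool_from_camera")),4).tolist())
E
```

```text
pics
{'t': 0.0, 'qpos': array([-1.38608372e+00,  8.79286429e-02,  1.37223387e+00, -4.53818572e-05,
        1.68360422e+00, -1.03080983e-01]), 'qvel': array([ 0.0015145 , -0.00114739, -0.00240942, -0.00069908, -0.00023893,
       -0.00017983]), 'effort': array([ 5.21096536e-04, -3.40175521e+01, -3.02429402e+01,  7.16915075e-02,
        3.29190481e-02, -1.51957752e-04]), 'ee_pos': array([ 155.99941544, -526.83984327,  204.32893269]), 'tool_rot': array([-0.10144508,  0.70056583, -0.69903111,  0.10135049]), 'ft_force': array([ 0.28938682, -0.07010461, -0.75238986]), 'wrist_torque': array([ 0.01639094, -0.03755122,  0.00843403]), 'opening': 1.001112086304652}
side 504.5903489323727 504.5903489323727 327.1134835268395 204.4311425239686
[[-0.834, -0.2678, 0.4824, -112.9824], [-0.5517, 0.4229, -0.7189, 1001.0241], [-0.0116, -0.8657, -0.5004, 760.8696], [0.0, 0.0, 0.0, 1.0]]
top 428.5230325952586 428.5230325952586 322.16216524372254 195.84578725531432
[[0.0185, -0.9978, 0.0641, 472.3149], [-0.9998, -0.0192, -0.011, 4.6685], [0.0122, -0.0639, -0.9979, 1319.124], [0.0, 0.0, 0.0, 1.0]]
wrist 309.70691628693146 309.70691628693146 322.58046624812107 200.50277525691294
[[-0.0002, 0.9708, 0.24, -69.6821], [-0.0004, -0.24, 0.9708, -178.4949], [1.0, 0.0001, 0.0004, 0.5057], [0.0, 0.0, 0.0, 1.0]]
```

View pics/side0.png

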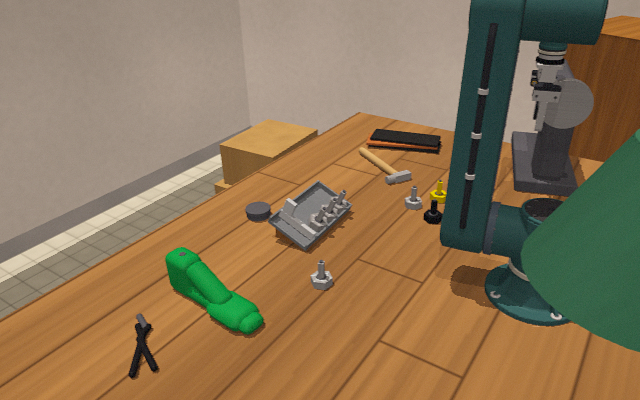

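View pics/top0.png

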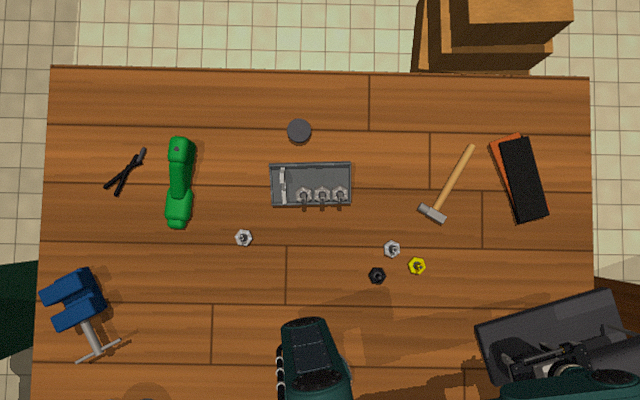

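View pics/wrist0.png

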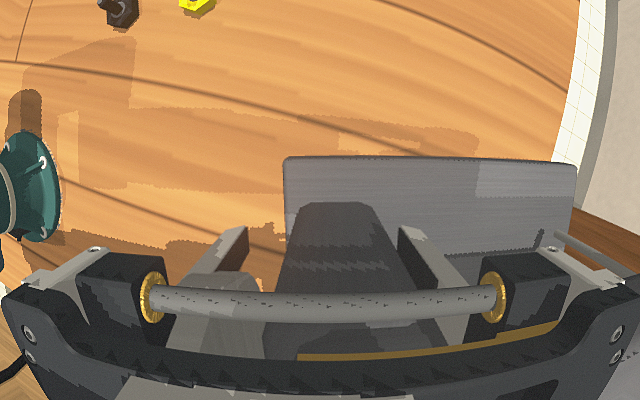

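```bash
cat > h.py <<'E'
from workcell import read_state, vision
import cv2,numpy as np
from scipy.spatial.transform import Rotation as R
def snap(n,name=None):
    st=read_state(); s=vision.snapshot(n)
    if name: cv2.imwrite(f"pics/{name}.png",s["pixels"])
    if n=="wrist":
        T=np.eye(4);T[:3,:3]=R.from_quat(st["tool_rot"]).as_matrix();T[:3,3]=st["ee_pos"]
        s["T"]=T@s["tool_from_camera"]
    else: s["T"]=np.array(s["cam_to_world"])
    s["n"]=n
    return s
def ray(s,u,v):
    x=(u-s["cx"])/s["fx"];y=(v-s["cy"])/s["fy"]
    if s["n"]=="wrist":
        r=np.hypot(x,y)+1e-12; d=np.array([np.sin(r)*x/r,np.sin(r)*y/r,np.cos(r)])
    else: d=np.array([x,y,1.])
    d=s["T"][:3,:3]@d
    return s["T"][:3,3],d/np.linalg.norm(d)
def atz(s,u,v,z):
    o,d=ray(s,u,v); return o+d*(z-o[2])/d[2]
def proj(s,P):
    P=np.atleast_2d(P); T=np.linalg.inv(s["T"]); p=P@T[:3,:3].T+T[:3,3]
    if s["n"]=="wrist":
        rr=np.hypot(p[:,0],p[:,1])+1e-12; th=np.arctan2(rr,p[:,2])
        return np.c_[s["cx"]+s["fx"]*th*p[:,0]/rr, s["cy"]+s["fy"]*th*p[:,1]/rr]
    return np.c_[s["cx"]+s["fx"]*p[:,0]/p[:,2], s["cy"]+s["fy"]*p[:,1]/p[:,2]]
E
python3 - <<'E'
from h import *
print(R.from_quat(read_state()["tool_rot"]).as_matrix().round(3))
s=snap("top")
for n,u,v,z in [("a",244,238,20),("b",392,249,20),("tTL",270,163,60),("tTR",352,163,60),("tBL",273,207,16),("tBR",352,206,16)]:
    print(n,atz(s,u,v,z).round(1))
im=s["pixels"]
c=cv2.resize(im[150:280,225:425],None,fx=4,fy=4,interpolation=cv2.INTER_CUBIC); cv2.imwrite("pics/topz.png",c)
s=snap("side"); c=cv2.resize(s["pixels"][160:300,230:430],None,fx=4,fy=4,interpolation=cv2.INTER_CUBIC); cv2.imwrite("pics/sidez.png",c)
E
```

```text
[[-0.959 -0.     0.284]
 [-0.284  0.002 -0.959]
 [-0.    -1.    -0.002]]
a [424.  223.4  20. ]
b [ 399.  -223.5   20. ]
tTL [647.5 146.7  60. ]
tTR [652.4 -95.8  60. ]
tBL [519.2 139.   16. ]
tBR [ 526.8 -101.1   16. ]
```

View pics/topz.png

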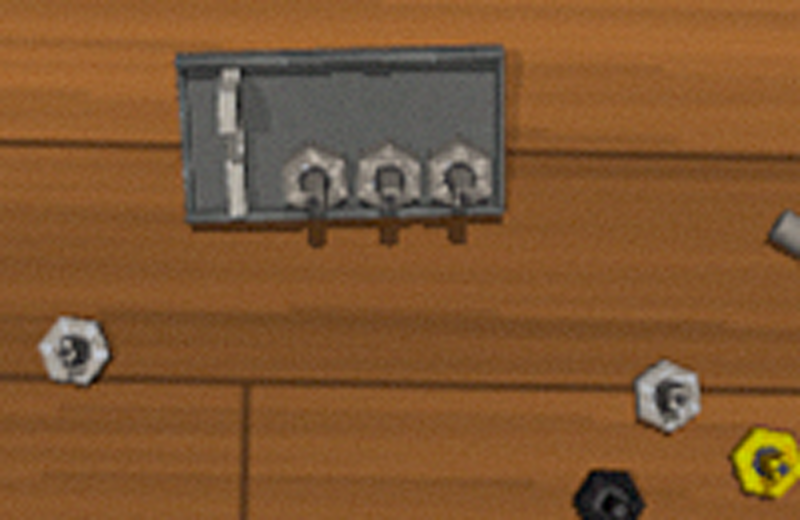

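View pics/sidez.png

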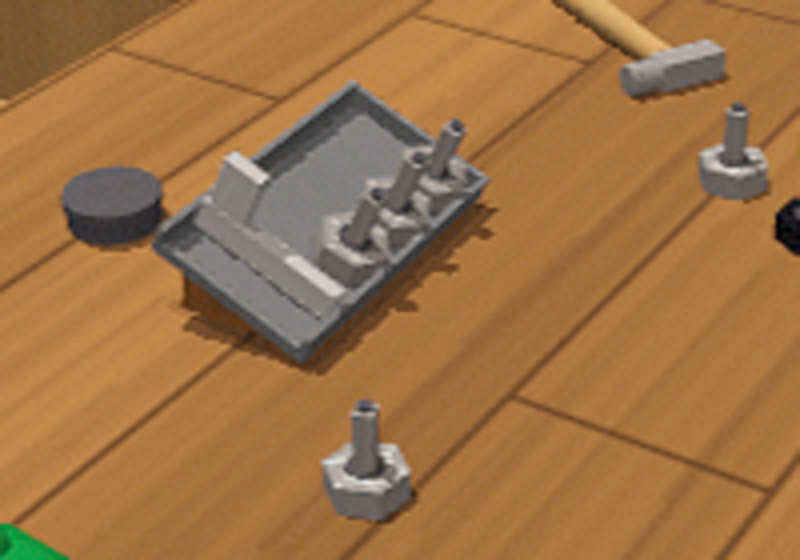

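```bash
cat >> h.py <<'E'
def plan(target,yaw_deg=None,step=40,n=None):
    """target TCP world; yaw = angle of tool z axis in world xy (deg). prints rows from measured pose"""
    st=read_state(); M=R.from_quat(st["tool_rot"]).as_matrix(); p=st["ee_pos"]
    yaw=np.degrees(np.arctan2(M[1,2],M[0,2])); 
    dy=0 if yaw_deg is None else (yaw_deg-yaw+180)%360-180
    d=np.array(target)-p
    if n is None: n=int(max(np.ceil(np.linalg.norm(d)/step),np.ceil(abs(dy)/7.1),1))
    print("from",p.round(1),"yaw",round(yaw,2),"q6",st["qpos"][5].round(2),"d",d.round(1),"dyaw",round(dy,2),"n",n)
    rows=[];y=yaw
    for i in range(n):
        a=np.radians(y); z=np.array([np.cos(a),np.sin(a),0]); yy=np.array([0,0,-1.]); x=np.cross(yy,z)
        s=d/n
        rows.append([round(float(x@s),1),round(float(yy@s),1),round(float(z@s),1),round(-dy/n,2)])
        y+=dy/n
    for i in range(0,n,8): print(rows[i:i+8])
E
python3 - <<'E'
from h import *
plan([480,20,230],-90)
E
```

```text
from [ 156.  -527.1  204.9] yaw -73.51 q6 -0.1 d [324.  547.1  25.1] dyaw -16.49 n 16
[[-29.1, -1.6, -27.0, np.float64(1.03)], [-28.6, -1.6, -27.6, np.float64(1.03)], [-28.1, -1.6, -28.1, np.float64(1.03)], [-27.6, -1.6, -28.6, np.float64(1.03)], [-27.1, -1.6, -29.1, np.float64(1.03)], [-26.6, -1.6, -29.5, np.float64(1.03)], [-26.0, -1.6, -30.0, np.float64(1.03)], [-25.5, -1.6, -30.5, np.float64(1.03)]]
[[-24.9, -1.6, -30.9, np.float64(1.03)], [-24.4, -1.6, -31.4, np.float64(1.03)], [-23.8, -1.6, -31.8, np.float64(1.03)], [-23.2, -1.6, -32.2, np.float64(1.03)], [-22.7, -1.6, -32.7, np.float64(1.03)], [-22.1, -1.6, -33.1, np.float64(1.03)], [-21.5, -1.6, -33.4, np.float64(1.03)], [-20.9, -1.6, -33.8, np.float64(1.03)]]
```

>>> arm_command:
  motion:
    - [[-29,-1.6,-27,1],[-28.6,-1.6,-27.6,1],[-28,-1.6,-28,1],[-27.6,-1.6,-28.6,1],[-27,-1.6,-29,1],[-26.6,-1.6,-29.5,1],[-26,-1.6,-30,1],[-25.5,-1.6,-30.5,1]]
  hand: 50

```text
t: 0.92
ee_pos: [317.6, -252.0, 218.4]
tool_rot: [0.052, -0.705, 0.705, -0.052]
ft_force: [0.7, -0.5, -0.3]
opening: 0.535
```

>>> arm_command:
  motion:
    - [[-25,-1.6,-31,1],[-24.4,-1.6,-31.4,1],[-23.8,-1.6,-31.8,1],[-23.2,-1.6,-32.2,1],[-22.7,-1.6,-32.7,1],[-22,-1.6,-33,1],[-21.5,-1.6,-33.4,1],[-21,-1.6,-33.8,1]]

```text
t: 1.58
ee_pos: [478.2, 22.8, 231.3]
tool_rot: [0.003, -0.707, 0.707, -0.003]
ft_force: [0.7, -0.4, 1.3]
opening: 0.528
```

Run:
```python
from h import *
plan([480,20,230],-90)
s=snap("wrist","w1")
```

```text
from [478.2  22.8 231.3] yaw -89.53 q6 1.49 d [ 1.8 -2.8 -1.3] dyaw -0.47 n 1
[[-1.7, 1.3, 2.8, np.float64(0.47)]]
```

View pics/w1.png

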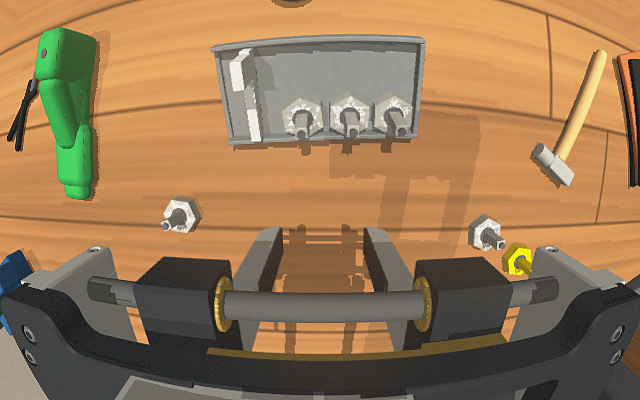

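Run:
```python
import cv2
im=cv2.imread("pics/w1.png")
c=cv2.resize(im[25:165,205:435],None,fx=3.47,fy=3.47,interpolation=cv2.INTER_CUBIC);cv2.imwrite("pics/w1t.png",c)
a=cv2.resize(im[185:245,150:220],None,fx=5.7,fy=5.7,interpolation=cv2.INTER_CUBIC)
b=cv2.resize(im[205:265,455:525],None,fx=5.7,fy=5.7,interpolation=cv2.INTER_CUBIC)
import numpy as np
cv2.imwrite("pics/w1ab.png",np.hstack([a,b]))
print(c.shape,a.shape)
```

```text
(486, 798, 3) (342, 399, 3)
```

View pics/w1t.png

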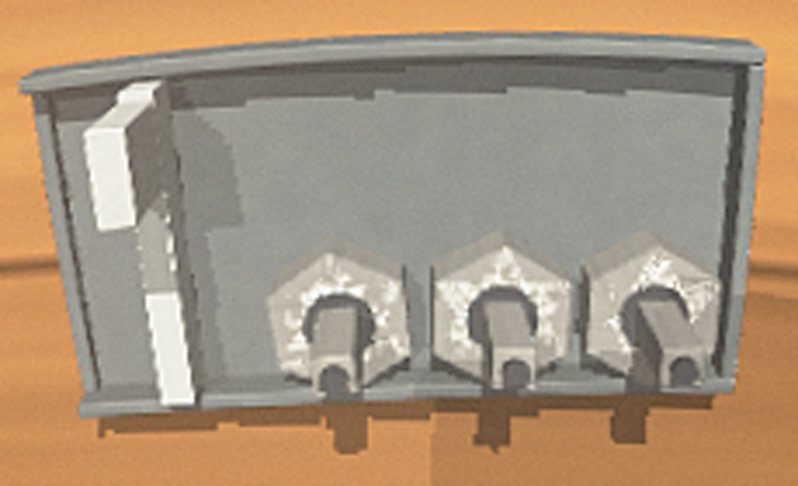

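View pics/w1ab.png

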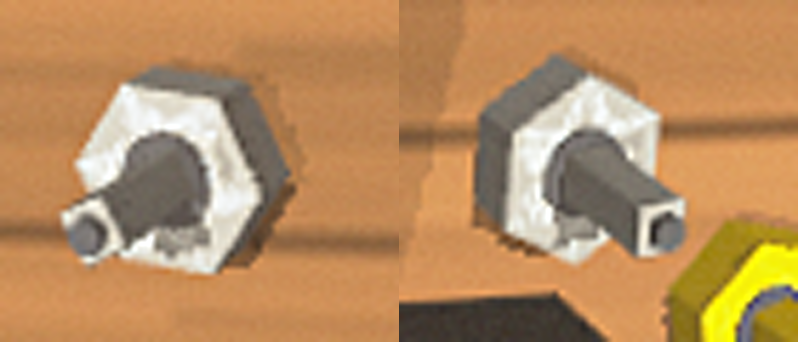

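```bash
cat > fit.py <<'E'
from h import *
from scipy.optimize import least_squares
T24=np.radians(24)
def trayR(yaw):
    return R.from_euler('z',yaw).as_matrix()@R.from_euler('y',-T24).as_matrix()
def tw(p,P): return np.atleast_2d(P)@trayR(p[3]).T+np.array(p[:3])
E
python3 - <<'E'
from fit import *
import pickle
sw=snap("wrist","w2"); st=snap("top"); ss=snap("side")
pickle.dump((sw,st,ss),open("s1.pkl","wb"))
C=[[64,121,16],[64,-121,16],[-64,-121,16],[-64,121,16]]
ow=np.array([[25,75],[763,42],[735,393],[82,413]])/3.47+[205,25]
ot=np.array([[177,55],[503,46],[505,215],[190,222]])/4+[225,150]
os_=np.array([[155,245],[353,80],[489,180],[302,360]])/4+[230,160]
def f(p,full=False):
    P=tw(p,C)
    r=[proj(sw,P)-ow,(proj(st,P)-ot)*1,(proj(ss,P)-os_)]
    return r if full else np.concatenate(r).ravel()
o=least_squares(f,[590,20,40,0],loss='soft_l1')
print(o.x.round(4),np.degrees(o.x[3]))
for r in f(o.x,True):print(r.round(1).tolist())
for sel in ([0],[1],[2]):
    q=least_squares(lambda p:np.concatenate([f(p,True)[i] for i in sel]).ravel(),o.x).x; print(sel,q.round(3))
np.save("tray.npy",o.x)
def draw(s,name,crop,k):
    im=cv2.resize(s["pixels"][crop[1]:crop[3],crop[0]:crop[2]],None,fx=k,fy=k,interpolation=cv2.INTER_CUBIC)
    def pl(P,col,closed=True):
        q=(proj(s,tw(o.x,P))-[crop[0],crop[1]])*k+k/2
        cv2.polylines(im,[np.int32(q.round())],closed,col,1)
    pl(C,(0,0,255)); 
    pl([[58,115,16],[58,-115,16],[-58,-115,16],[-58,115,16]],(0,255,0))
    pl([[58,115,0],[58,-115,0],[-58,-115,0],[-58,115,0]],(255,0,0))
    pl([[23,75,68],[53,75,68],[53,87,68],[23,87,68]],(255,0,255))
    pl([[-58,75,26],[58,75,26],[58,87,26],[-58,87,26]],(255,255,0))
    cv2.imwrite(f"pics/{name}.png",im)
draw(sw,"ovw",(205,25,435,165),3.47);draw(ss,"ovs",(260,165,360,255),6)
E
```

```text
[5.982441e+02 3.273350e+01 3.096110e+01 4.990000e-02] 2.8569609398330087
[[0.4, 0.7], [1.9, 2.3], [0.2, 0.0], [1.1, 0.7]]
[[-3.0, -0.2], [-1.9, -0.4], [-2.3, -2.0], [-3.3, -1.3]]
[[-1.9, -2.8], [-2.6, 1.2], [-2.1, 1.2], [-0.3, -2.4]]
[0] [5.99437e+02 3.39630e+01 3.11020e+01 5.20000e-02]
[1] [5.95922e+02 2.49690e+01 2.65540e+01 4.80000e-02]
[2] [5.7371e+02 5.8383e+01 4.9643e+01 5.2000e-02]
```

View pics/ovw.png

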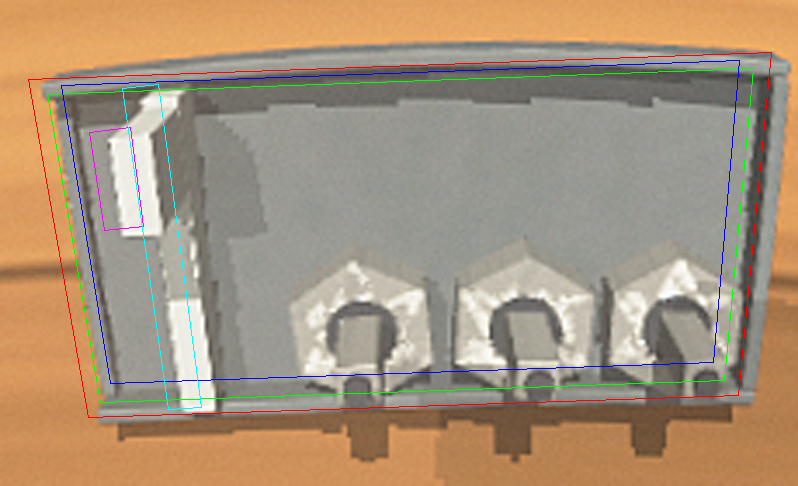

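View pics/ovs.png

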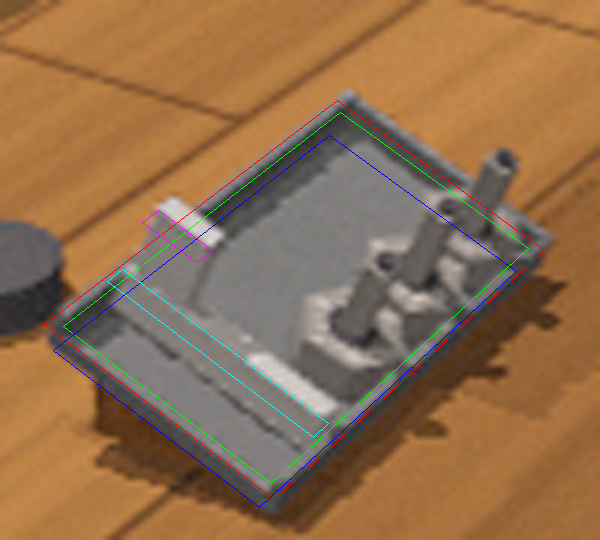

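Run:
```python
from h import *
import pickle
print(read_state()["ee_pos"],read_state()["qvel"].round(3))
sw=snap("wrist","w3"); st,ss=pickle.load(open("s1.pkl","rb"))[1:]
pickle.dump((sw,st,ss),open("s1.pkl","wb"))
c=cv2.resize(sw["pixels"][25:165,205:440],None,fx=3.4,fy=3.4,interpolation=cv2.INTER_CUBIC);cv2.imwrite("pics/w3t.png",c)
```

```text
[477.58971349  21.37125349 230.62593718] [-0.048 -0.022  0.014 -0.004  0.001 -0.001]
```

View pics/w3t.png

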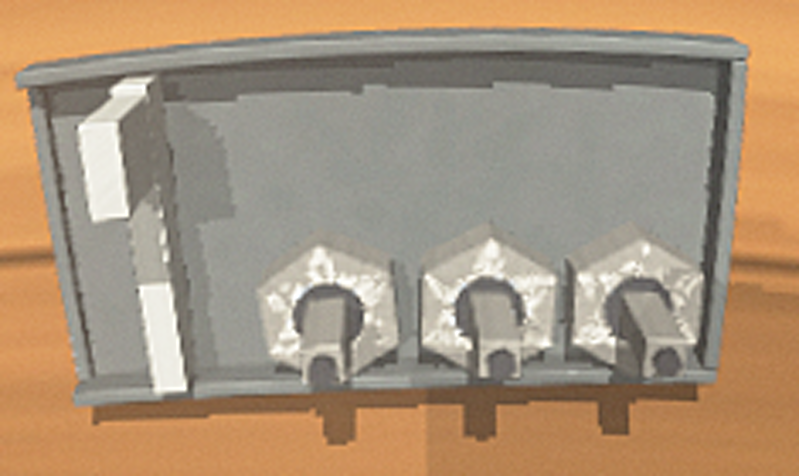

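```bash
cat > ft.py <<'E'
from fit import *
import pickle
sw,st,ss=pickle.load(open("s1.pkl","rb"))
C=[[64,121,16],[64,-121,16],[-64,-121,16],[-64,121,16]]
k=3.4
ow=(np.array([[18,72],[748,40],[715,383],[75,402]])-k/2)/k+[205,25]
ot=(np.array([[177,55],[503,46],[505,215],[190,222]])-2)/4+[225,150]
os_=(np.array([[48,328],[348,92],[553,240],[263,505]])-3)/6+[260,165]
def f(p,full=False):
    P=tw(p,C)
    r=[proj(sw,P)-ow,(proj(st,P)-ot),(proj(ss,P)-os_)]
    return r if full else np.concatenate(r).ravel()
o=least_squares(f,[590,20,40,0],loss='soft_l1')
print(o.x.round(4),np.degrees(o.x[3]))
for r in f(o.x,True):print(r.round(1).tolist())
for sel in ([0],[1],[2],[0,1],[0,2],[1,2]):
    q=least_squares(lambda p:np.concatenate([f(p,True)[i] for i in sel]).ravel(),o.x).x; print(sel,q.round(3))
np.save("tray.npy",o.x)
def draw(s,name,crop,k,p=o.x):
    im=cv2.resize(s["pixels"][crop[1]:crop[3],crop[0]:crop[2]],None,fx=k,fy=k,interpolation=cv2.INTER_CUBIC)
    def pl(P,col,closed=True):
        q=(proj(s,tw(p,P))-[crop[0],crop[1]])*k+k/2
        cv2.polylines(im,[np.int32(q.round())],closed,col,1)
    pl(C,(0,0,255)); 
    pl([[58,115,16],[58,-115,16],[-58,-115,16],[-58,115,16]],(0,255,0))
    pl([[58,115,0],[58,-115,0],[-58,-115,0],[-58,115,0]],(255,0,0))
    pl([[23,75,68],[53,75,68],[53,87,68],[23,87,68]],(255,0,255))
    pl([[-58,75,26],[58,75,26],[58,87,26],[-58,87,26]],(255,255,0))
    cv2.imwrite(f"pics/{name}.png",im)
draw(sw,"ovw2",(205,25,440,165),3.4);draw(ss,"ovs2",(260,165,360,255),6);draw(st,"ovt2",(260,150,360,220),7)
E
python3 ft.py
```

```text
[5.968491e+02 2.701980e+01 3.122630e+01 4.560000e-02] 2.613418189222322
[[-0.2, -0.6], [-0.2, 0.8], [-0.3, -1.0], [0.3, -0.0]]
[[-0.5, 0.6], [0.6, 0.8], [-0.0, -0.8], [-1.0, -0.5]]
[[1.0, -1.7], [-0.2, 0.7], [0.0, 1.0], [3.3, -2.1]]
[0] [5.96548e+02 2.68850e+01 3.20810e+01 4.60000e-02]
[1] [5.97398e+02 2.64950e+01 2.65080e+01 4.80000e-02]
[2] [5.83436e+02 5.01330e+01 4.55120e+01 3.30000e-02]
[0, 1] [5.96607e+02 2.68070e+01 3.19860e+01 4.70000e-02]
[0, 2] [5.97083e+02 2.74000e+01 3.05980e+01 4.30000e-02]
[1, 2] [5.98436e+02 2.75510e+01 2.90130e+01 3.70000e-02]
```

View pics/ovw2.png

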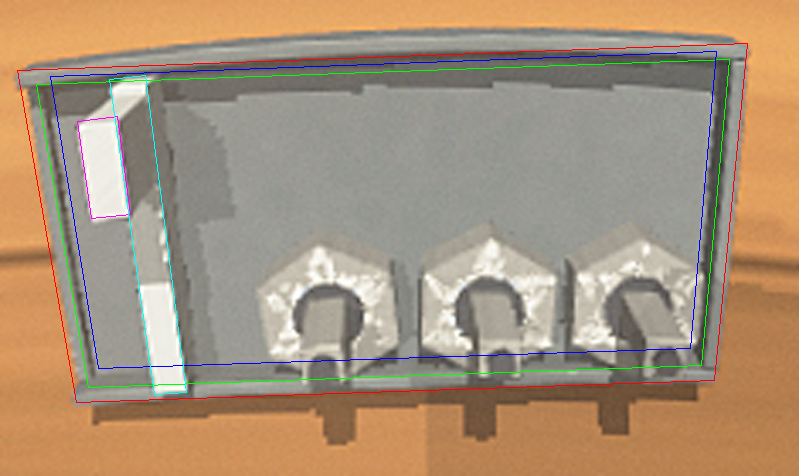

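View pics/ovs2.png

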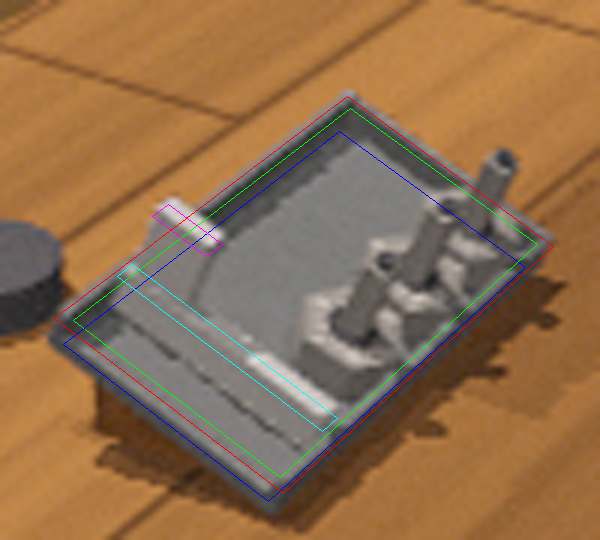

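View pics/ovt2.png

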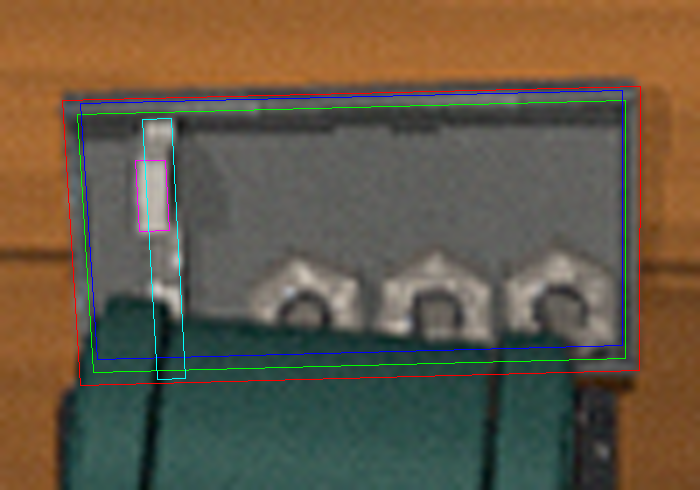

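```bash
cat >> h.py <<'E'
TR=np.array([596.7,26.9,31.6,0.0463])
def t2w(P):
    M=R.from_euler('z',TR[3]).as_matrix()@R.from_euler('y',-np.radians(24)).as_matrix()
    return M@np.array(P,float)+TR[:3]
def w2t(P):
    M=R.from_euler('z',TR[3]).as_matrix()@R.from_euler('y',-np.radians(24)).as_matrix()
    return M.T@(np.array(P,float)-TR[:3])
UP=np.array([0,0,1.])
E
python3 - <<'E'
from h import *
g=t2w([38,81,52])-19*UP
print(g)
plan(g+60*UP,-87.35)
plan(g,-87.35)
E
```

```text
[606.50092536 108.44100444  75.56035623]
from [477.3  20.4 230.7] yaw -89.48 q6 1.49 d [129.2  88.  -95.2] dyaw 2.13 n 5
[[-26.0, 19.0, -17.4, np.float64(-0.43)], [-26.1, 19.0, -17.2, np.float64(-0.43)], [-26.2, 19.0, -17.0, np.float64(-0.43)], [-26.4, 19.0, -16.8, np.float64(-0.43)], [-26.5, 19.0, -16.6, np.float64(-0.43)]]
from [477.3  20.4 230.7] yaw -89.48 q6 1.49 d [ 129.2   88.  -155.2] dyaw 2.13 n 6
[[-21.7, 25.9, -14.5, np.float64(-0.35)], [-21.7, 25.9, -14.3, np.float64(-0.35)], [-21.8, 25.9, -14.2, np.float64(-0.35)], [-21.9, 25.9, -14.1, np.float64(-0.35)], [-22.0, 25.9, -13.9, np.float64(-0.35)], [-22.1, 25.9, -13.8, np.float64(-0.35)]]
```

>>> arm_command:
  motion:
    - [[-26,19,-17.4,-0.43],[-26,19,-17.2,-0.43],[-26.2,19,-17,-0.43],[-26.4,19,-16.8,-0.43],[-26.5,19,-16.6,-0.43],[0,0,0,0],[0,0,0,0],[0,0,0,0]]
  hand: 40

```text
t: 2.5
ee_pos: [606.5, 106.9, 136.6]
tool_rot: [0.016, -0.707, 0.707, -0.015]
ft_force: [0.1, 0.5, -0.4]
opening: 0.425
```

Run:
```python
from h import *
g=t2w([38,81,52])-19*UP
print(read_state()["qvel"].round(3))
plan(g,-87.35,step=15)
snap("wrist","w4")
print(read_state()["ee_pos"])
```

```text
[-0.    -0.043 -0.012  0.003 -0.003  0.003]
from [606.5 106.9 136.6] yaw -87.49 q6 1.61 d [  0.    1.6 -61.1] dyaw 0.14 n 5
[[-0.0, 12.2, -0.3, np.float64(-0.03)], [-0.0, 12.2, -0.3, np.float64(-0.03)], [-0.0, 12.2, -0.3, np.float64(-0.03)], [-0.0, 12.2, -0.3, np.float64(-0.03)], [-0.0, 12.2, -0.3, np.float64(-0.03)]]
[606.76985085 106.96962331 137.88188489]
```

View pics/w4.png

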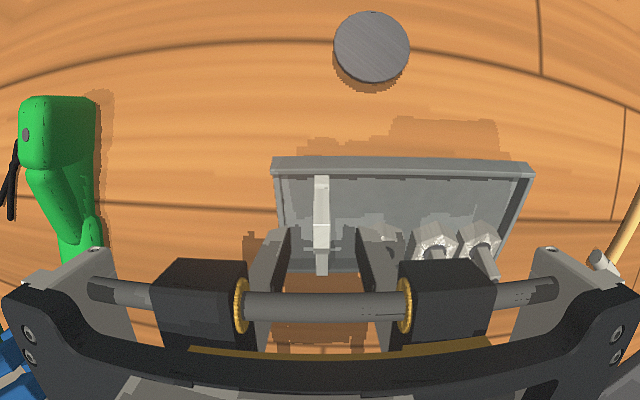

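>>> arm_command:
  motion:
    - [[0,16,0,0],[0,15,-1,0],[0,15,0,0],[0,10,0,0],[0,5,0,0],[0,0,0,0],[0,0,0,0],[0,0,0,0]]

```text
t: 3.22
ee_pos: [607.5, 109.6, 76.7]
tool_rot: [-0.015, 0.707, -0.707, 0.017]
ft_force: [-0.1, 1.1, 0.0]
opening: 0.424
```

>>> arm_command:
  motion:
    - [[0,0,0,0],[0,0,0,0],[0,0,0,0],[0,0,0,0],[0,0,0,0],[0,0,0,0],[0,0,0,0],[0,0,0,0]]
  hand: 0
  grip_force: 25

```text
t: 3.88
ee_pos: [606.9, 109.2, 75.3]
tool_rot: [0.016, -0.707, 0.707, -0.016]
ft_force: [-0.1, -3.4, 1.2]
opening: 0.126
```

Run:
```python
from h import *
s=read_state();print(s["ee_pos"],s["opening"]*94,s["ft_force"],w2t(s["ee_pos"]+19*UP))
plan(t2w([38,81-46,52])-19*UP,-87.35,step=5)
```

```text
[606.93197665 109.1801883   75.27312084] 11.806243153429243 [-0.12033825 -3.40512265  1.17185355] [38.30778799 81.71844117 51.54854567]
from [606.9 109.2  75.3] yaw -87.37 q6 1.61 d [  1.7 -46.7   0.3] dyaw 0.02 n 10
[[0.0, -0.0, 4.7, np.float64(-0.0)], [0.0, -0.0, 4.7, np.float64(-0.0)], [0.0, -0.0, 4.7, np.float64(-0.0)], [0.0, -0.0, 4.7, np.float64(-0.0)], [0.0, -0.0, 4.7, np.float64(-0.0)], [0.0, -0.0, 4.7, np.float64(-0.0)], [0.0, -0.0, 4.7, np.float64(-0.0)], [0.0, -0.0, 4.7, np.float64(-0.0)]]
[[0.0, -0.0, 4.7, np.float64(-0.0)], [0.0, -0.0, 4.7, np.float64(-0.0)]]
```

Tab gripped (11.8 mm). Push along tool +z.

>>> arm_command:
  motion:
    - [[0,0,3,0],[0,0,4,0],[0,0,4,0],[0,0,4,0],[0,0,4,0],[0,0,4,0],[0,0,4,0],[0,0,4,0]]

```text
t: 4.55
ee_pos: [608.4, 78.6, 75.3]
tool_rot: [-0.016, 0.707, -0.707, 0.016]
ft_force: [1.0, 3.7, 3.1]
opening: 0.126
```

>>> arm_command:
  motion:
    - [[0,0,2,0],[0,0,2,0],[0,0,1.5,0],[0,0,1.5,0],[0,0,1.5,0],[0,0,1.5,0],[0,0,1.5,0],[0,0,1.5,0]]

```text
t: 5.22
ee_pos: [608.9, 66.4, 75.2]
tool_rot: [-0.016, 0.707, -0.707, 0.017]
ft_force: [1.3, 6.0, 3.1]
opening: 0.125
```

Run:
```python
from h import *
s=read_state();print(s["opening"]*94,s["ft_force"],s["qvel"].round(3),w2t(s["ee_pos"]+19*UP))
```

```text
11.753245773663993 [1.34105869 5.98041738 3.09705249] [-0.03  -0.003  0.002 -0.     0.    -0.03 ] [38.3026401  38.90213555 51.51315958]
```

>>> arm_command:
  motion:
    - [[0,0,1,0],[0,0,1,0],[0,0,1,0],[0,0,1,0],[0,0,1,0],[0,0,0.8,0],[0,0,0.8,0],[0,0,0.8,0]]

```text
t: 5.88
ee_pos: [609.2, 59.6, 75.3]
tool_rot: [-0.016, 0.708, -0.706, 0.017]
ft_force: [1.6, 6.0, 4.0]
opening: 0.131
```

>>> arm_command:
  motion:
    - [[0,0,0.5,0],[0,0,0.5,0],[0,0,0.5,0],[0,0,0.5,0],[0,0,0.5,0],[0,0,0,0],[0,0,0,0],[0,0,0,0]]

```text
t: 6.55
ee_pos: [609.4, 57.5, 75.3]
tool_rot: [-0.016, 0.708, -0.706, 0.017]
ft_force: [1.2, 6.9, 3.1]
opening: 0.127
```

Run:
```python
from h import *
s=snap("wrist","w5")
s=read_state();print(s["opening"]*94,s["ft_force"],s["qvel"].round(3),w2t(s["ee_pos"]+19*UP))
```

```text
12.105113132179039 [1.49684663 8.05930651 2.77452012] [-0.001  0.001 -0.001  0.002 -0.001 -0.001] [38.34242994 29.98256177 51.53165742]
```

View pics/w5.png

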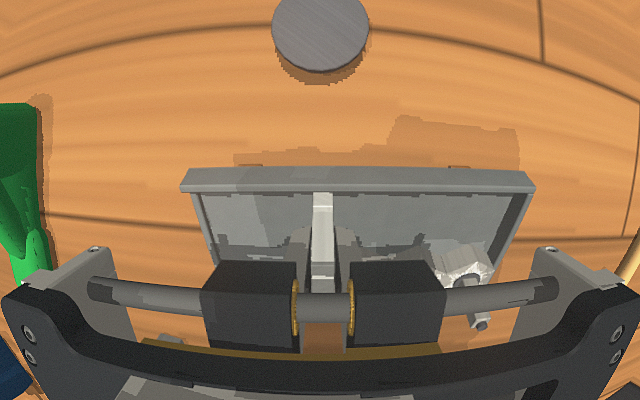

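>>> arm_command:
  motion:
    - [[0,0,0.4,0],[0,0,0.4,0],[0,0,0.4,0],[0,0,0.4,0],[0,0,0.4,0],[0,0,0,0],[0,0,0,0],[0,0,0,0]]

```text
t: 7.27
ee_pos: [609.4, 57.3, 75.3]
tool_rot: [-0.017, 0.709, -0.705, 0.017]
ft_force: [1.5, 12.1, 2.1]
opening: 0.127
```

Run:
```python
from h import *
s=read_state();print(s["opening"]*94,s["ft_force"],s["wrist_torque"],w2t(s["ee_pos"]+19*UP))
```

```text
11.892746762468974 [ 1.52579983 12.11272189  2.13380493] [ 1.49944367 -0.20161929 -0.04702142] [38.33561912 29.81224035 51.53441028]
```

>>> arm_command:
  motion:
    - [[0,0,0.5,0],[0,0,0.5,0],[0,0,0.5,0],[0,0,0.5,0],[0,0,0.5,0],[0,0,0.5,0],[0,0,0,0],[0,0,0,0]]

```text
t: 7.93
ee_pos: [609.4, 57.2, 75.3]
tool_rot: [-0.017, 0.71, -0.703, 0.018]
ft_force: [1.2, 17.6, 3.9]
opening: 0.13
```

Run:
```python
from h import *
s=read_state();print(s["opening"]*94,s["ft_force"],s["wrist_torque"],w2t(s["ee_pos"]+19*UP))
```

```text
12.259432518934311 [ 1.15343244 17.61724651  3.93430697] [ 2.45298323 -0.17616279 -0.08652041] [38.38066392 29.67307247 51.5542808 ]
```

>>> arm_command:
  motion:
    - [[0,0,-1.5,0],[0,0,-1.5,0],[0,0,-1,0],[0,0,0,0],[0,0,0,0],[0,0,0,0],[0,0,0,0],[0,0,0,0]]
  hand: 36

```text
t: 8.6
ee_pos: [609.2, 54.4, 74.9]
tool_rot: [0.016, -0.707, 0.707, -0.016]
ft_force: [-0.6, 0.2, -0.0]
opening: 0.384
```

>>> arm_command:
  motion:
    - [[0,-15,0,0],[0,-30,0,0],[0,-40,0,0],[10,-40,0,0],[35,-15,0,0],[38,0,0,0],[38,0,0,0],[20,0,0,0]]

```text
t: 9.27
ee_pos: [465.6, 48.3, 216.0]
tool_rot: [0.016, -0.707, 0.707, -0.017]
ft_force: [-0.2, 0.2, 0.2]
opening: 0.384
```

Run:
```python
from h import *
import pickle
sw=snap("wrist","w6"); st=snap("top")
c=cv2.resize(st["pixels"][150:220,260:360],None,fx=7,fy=7,interpolation=cv2.INTER_CUBIC);cv2.imwrite("pics/t6.png",c)
pickle.dump((sw,st),open("s6.pkl","wb"))
print(read_state()["ee_pos"],read_state()["t"])
```

```text
[466.32473251  48.36503296 216.22042631] 9.3667
```

View pics/w6.png

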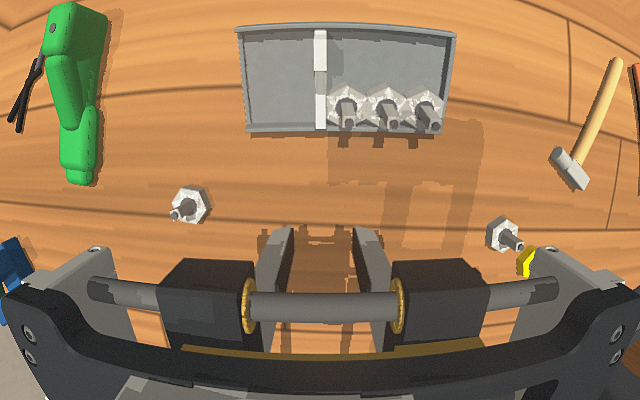

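View pics/t6.png

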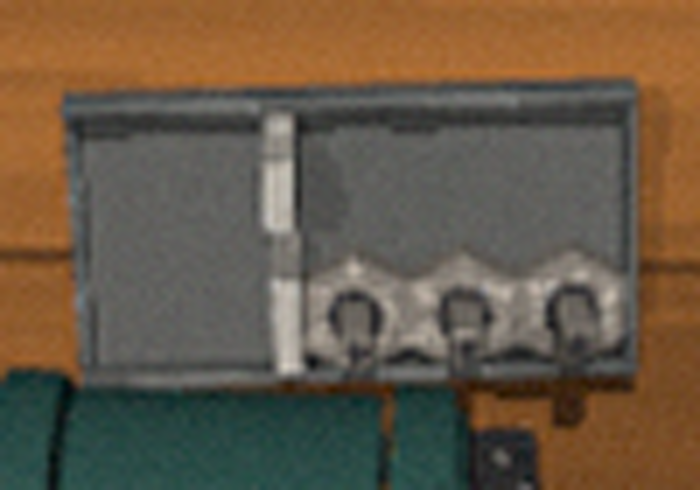

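Run:
```python
import cv2,numpy as np
im=cv2.imread("pics/w6.png")
a=cv2.resize(im[175:235,155:220],None,fx=6,fy=6,interpolation=cv2.INTER_CUBIC)
b=cv2.resize(im[205:265,475:540],None,fx=6,fy=6,interpolation=cv2.INTER_CUBIC)
cv2.imwrite("pics/w6ab.png",np.hstack([a,b]))
```

```text
(no output)
```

View pics/w6ab.png

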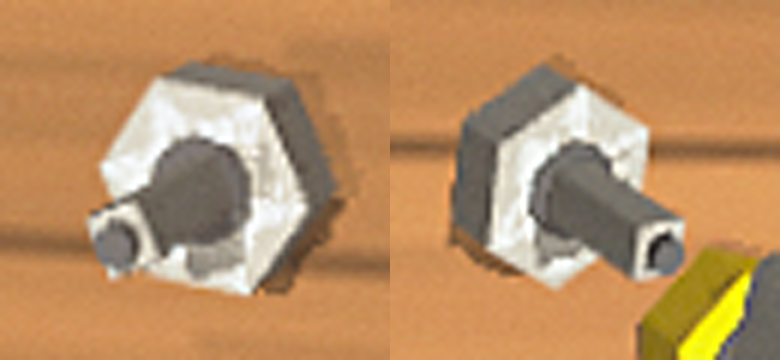

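```bash
cat > fd.py <<'E'
from h import *
import pickle
from scipy.optimize import least_squares
sw=pickle.load(open("s6.pkl","rb"))[0]
def die(p):
    a=np.radians(p[2])+np.arange(6)*np.pi/3; r=23/np.cos(np.pi/6)
    return np.c_[p[0]+r*np.cos(a),p[1]+r*np.sin(a)]
def fit(obs,crop,nib,init):
    obs=np.array(obs,float); q=(obs-3)/6+crop; nb=(np.array(nib)-3)/6+crop
    def f(p):
        c=proj(sw,np.c_[die(p),np.full(6,20)])
        d=np.linalg.norm(c[None]-q[:,None],axis=2); j=d.argmin(1)
        return np.r_[(c[j]-q).ravel(),(proj(sw,[[p[0],p[1],66]])-nb).ravel()]
    best=min((least_squares(f,[*init,t]) for t in range(0,60,10)),key=lambda o:o.cost)
    print(best.x.round(2),best.cost,f(best.x).round(1)); return best.x
pa=fit([(162,78),(265,98),(308,200),(250,293),(100,165)],[155,175],(115,248),(424,223))
pb=fit([(190,85),(258,132),(168,290),(98,245),(110,135)],[475,205],(276,252),(399,-224))
np.save("ab.npy",[pa,pb])
out=[]
for p,c in((pa,(155,175)),(pb,(475,205))):
    im=cv2.resize(sw["pixels"][c[1]:c[1]+60,c[0]:c[0]+65],None,fx=6,fy=6,interpolation=cv2.INTER_CUBIC)
    def pl(P,col): cv2.polylines(im,[np.int32((proj(sw,P)-c)*6+3)],True,col,1)
    pl(np.c_[die(p),np.full(6,20)],(0,0,255));pl(np.c_[die(p),np.full(6,0)],(255,0,0))
    for ang in (0,):
        a=np.radians(p[2]+45)+np.arange(4)*np.pi/2
        pl(np.c_[p[0]+9.9*np.cos(a),p[1]+9.9*np.sin(a),np.full(4,62)],(0,255,0))
    out.append(im)
cv2.imwrite("pics/abo.png",np.hstack(out))
E
python3 fd.py
```

```text
[427.93 225.2   22.55] 1.504325378835056 [-0.8 -0.3 -0.1 -0.3  0.6  1.1  0.2  0.1  0.1  0.1 -0.1 -0.6]
[ 402.4  -222.     64.52] 1.7461912515268194 [ 0.5 -0.4  0.2 -0.5 -0.8 -0.6 -0.5 -0.1 -0.1  1.   0.6  0.5]
```

View pics/abo.png

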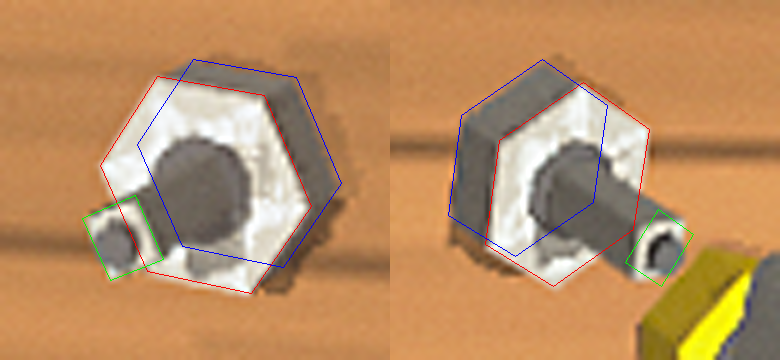

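Run:
```python
from h import *
plan([427.9,225.2,110],-67.45)
```

```text
from [466.3  48.4 216.2] yaw -87.37 q6 1.51 d [ -38.4  176.8 -106.2] dyaw 19.92 n 6
[[5.0, 17.7, -29.7, np.float64(-3.32)], [3.3, 17.7, -30.0, np.float64(-3.32)], [1.6, 17.7, -30.1, np.float64(-3.32)], [-0.2, 17.7, -30.2, np.float64(-3.32)], [-1.9, 17.7, -30.1, np.float64(-3.32)], [-3.7, 17.7, -29.9, np.float64(-3.32)]]
```

>>> arm_command:
  motion:
    - [[5,17.7,-29.7,-3.3],[3.3,17.7,-30,-3.3],[1.6,17.7,-30,-3.3],[-0.2,17.7,-30,-3.3],[-1.9,17.7,-30,-3.3],[-3.7,17.7,-30,-3.3],[0,0,0,0],[0,0,0,0]]

```text
t: 10.03
ee_pos: [429.9, 225.9, 107.2]
tool_rot: [0.139, -0.693, 0.694, -0.137]
ft_force: [0.6, 0.5, -0.3]
opening: 0.378
```

Run:
```python
from h import *
snap("wrist","w7")
plan([427.9,225.2,27],-67.45)
st=read_state(); s=dict(vision.snapshot("side")); cv2.imwrite("pics/s7.png",cv2.resize(s["pixels"][180:320,250:450],None,fx=4,fy=4))
```

```text
from [430.9 225.2 108.5] yaw -67.53 q6 1.54 d [ -3.    0.  -81.5] dyaw 0.08 n 3
[[0.9, 27.2, -0.4, np.float64(-0.03)], [0.9, 27.2, -0.4, np.float64(-0.03)], [0.9, 27.2, -0.4, np.float64(-0.03)]]
```

View pics/w7.png

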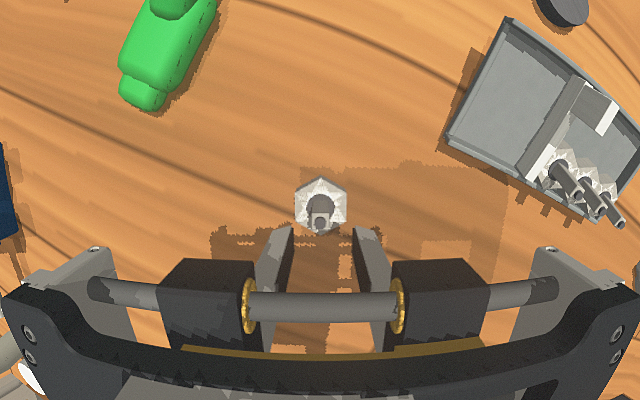

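View pics/s7.png

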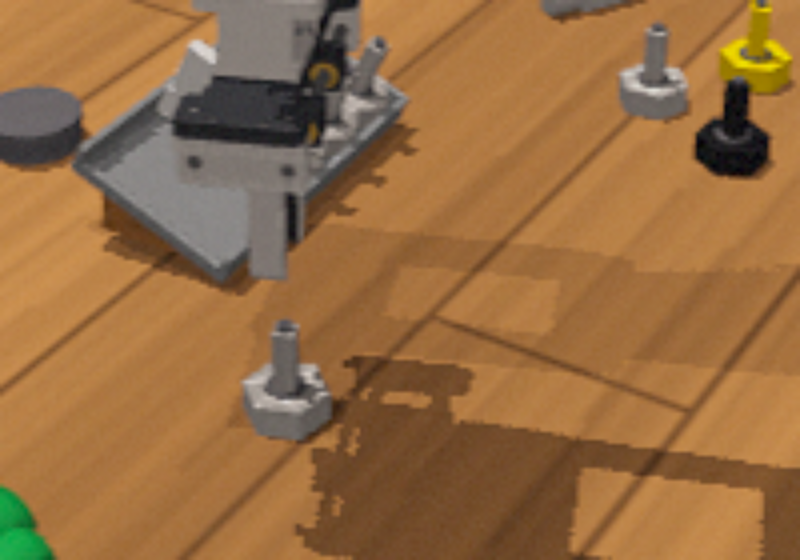

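>>> arm_command:
  motion:
    - [[1,20,-0.3,0],[1,25,-0.3,0],[0.6,20,0,0],[0,11,0,0],[0,5,0,0],[0,0,0,0],[0,0,0,0],[0,0,0,0]]

```text
t: 10.8
ee_pos: [429.1, 224.8, 29.5]
tool_rot: [-0.136, 0.694, -0.693, 0.139]
ft_force: [0.6, 0.1, 0.5]
opening: 0.379
```

>>> arm_command:
  motion:
    - [[0,0,0,0],[0,0,0,0],[0,0,0,0],[0,0,0,0],[0,0,0,0],[0,0,0,0],[0,0,0,0],[0,0,0,0]]
  hand: 0
  grip_force: 30

```text
t: 11.47
ee_pos: [427.9, 225.0, 28.4]
tool_rot: [-0.137, 0.694, -0.693, 0.138]
ft_force: [-1.0, 2.0, 4.4]
opening: 0.151
```

Run:
```python
from h import *
s=read_state();print(s["opening"]*94,s["ft_force"],s["ee_pos"])
g=t2w([28,-23,46+14])-19*UP
print(g, w2t(s["ee_pos"]))
plan([480,150,150],-78,n=5)
```

```text
14.163514745201907 [-1.01715683  2.00569999  4.43100098] [427.85121327 225.00655977  28.41139227]
[598.93833453   3.97903453  78.80135346] [-147.00631174  205.70916418   61.9610612 ]
from [427.9 225.   28.4] yaw -67.55 q6 1.55 d [ 52.1 -75.  121.6] dyaw -10.45 n 5
[[-3.9, -24.3, 17.8, np.float64(2.09)], [-4.6, -24.3, 17.7, np.float64(2.09)], [-5.2, -24.3, 17.5, np.float64(2.09)], [-5.8, -24.3, 17.3, np.float64(2.09)], [-6.5, -24.3, 17.1, np.float64(2.09)]]
```

>>> arm_command:
  motion:
    - [[0,-15,0,0],[0,-30,0,0],[0,-40,0,0],[0,-35,4,0],[-5,-17,20,3],[-10,0,32,3.4],[-10,0,32,3.4],[0,0,0,0]]

```text
t: 12.13
ee_pos: [482.3, 144.4, 163.9]
tool_rot: [0.075, -0.701, 0.705, -0.075]
ft_force: [0.2, 0.6, -2.4]
opening: 0.145
```

Run:
```python
from h import *
s=read_state();print(s["opening"]*94,s["ft_force"],s["ee_pos"])
g=t2w([26,-23,47.4])-19*UP
print(g)
plan(g+[0,0,60],-87.35)
```

```text
13.656220309583784 [ 0.24748828  0.62740691 -2.40883576] [482.28647414 144.42340459 163.93827982]
[602.23259123   4.1316677   66.47720741]
from [482.3 144.4 163.9] yaw -77.79 q6 1.54 d [ 119.9 -140.3  -37.5] dyaw -9.56 n 5
[[-17.5, 7.5, 32.5, np.float64(1.91)], [-18.6, 7.5, 31.9, np.float64(1.91)], [-19.6, 7.5, 31.3, np.float64(1.91)], [-20.7, 7.5, 30.6, np.float64(1.91)], [-21.7, 7.5, 29.9, np.float64(1.91)]]
```

>>> arm_command:
  motion:
    - [[-17.5,0,32.5,1.9],[-18.6,0,32,1.9],[-19.6,0,31.3,1.9],[-20.7,0,30.6,1.9],[-21.7,0,30,1.9],[0,10,0,0],[0,15,0,0],[0,12,0,0]]

```text
t: 12.8
ee_pos: [600.2, 9.1, 125.0]
tool_rot: [0.02, -0.707, 0.707, -0.018]
ft_force: [-0.8, 0.2, -2.6]
opening: 0.144
```

>>> arm_command:
  motion:
    - [[0,0,0,0],[0,0,0,0],[0,0,0,0],[0,0,0,0],[0,0,0,0],[0,0,0,0],[0,0,0,0],[0,0,0,0]]

```text
t: 13.47
ee_pos: [601.2, 9.9, 128.3]
tool_rot: [0.019, -0.707, 0.707, -0.02]
ft_force: [0.9, 0.3, -2.2]
opening: 0.144
```

Run:
```python
from h import *
g=t2w([26,-23,47.4])-19*UP
plan(g+[0,0,12],-87.35)
snap("wrist","w8")
s=snap("side"); cv2.imwrite("pics/s8.png",cv2.resize(s["pixels"][140:260,240:400],None,fx=5,fy=5))
```

```text
from [601.2   9.9 128.3] yaw -86.85 q6 1.44 d [  1.1  -5.7 -49.9] dyaw -0.5 n 2
[[-0.4, 24.9, 2.9, np.float64(0.25)], [-0.4, 24.9, 2.9, np.float64(0.25)]]
```

View pics/w8.png

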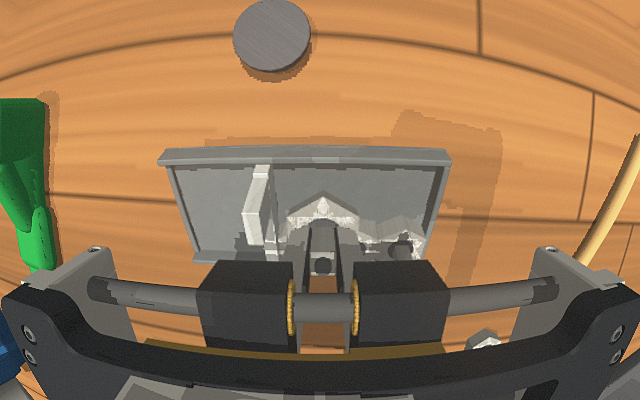

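View pics/s8.png

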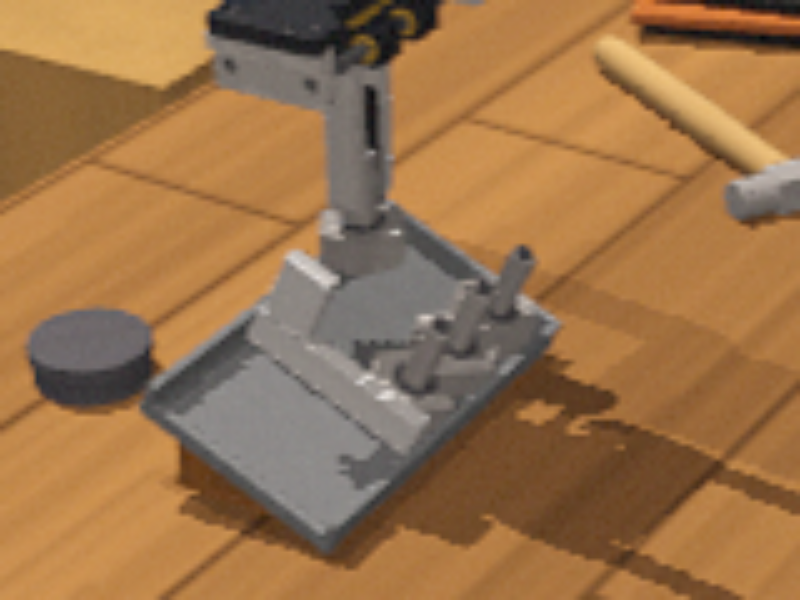

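>>> arm_command:
  motion:
    - [[-0.4,10,3,0.3],[-0.4,15,2.7,0.2],[0,14,0,0],[0,8,0,0],[0,3,0,0],[0,0,0,0],[0,0,0,0],[0,0,0,0]]

```text
t: 14.23
ee_pos: [602.2, 4.1, 78.1]
tool_rot: [0.016, -0.707, 0.707, -0.016]
ft_force: [-0.3, -1.1, -0.6]
opening: 0.148
```

Run:
```python
from h import *
g=t2w([26,-23,47.4])-19*UP
plan(g,-87.35)
s=read_state();print(s["ft_force"],s["qvel"].round(3))
```

```text
from [602.2   4.1  78.1] yaw -87.36 q6 1.44 d [ -0.    0.  -11.7] dyaw 0.01 n 1
[[0.0, 11.7, -0.0, np.float64(-0.01)]]
[-0.33330634 -1.13961045 -0.62759428] [ 0.001  0.002 -0.001  0.002 -0.003  0.   ]
```

Now reduce grip and lower slowly.

>>> arm_command:
  motion:
    - [[0,1,0,0],[0,1.5,0,0],[0,1.5,0,0],[0,1.5,0,0],[0,1.5,0,0],[0,1.5,0,0],[0,0,0,0],[0,0,0,0]]
  grip_force: 7

```text
t: 14.9
ee_pos: [602.4, 4.1, 70.5]
tool_rot: [0.016, -0.707, 0.707, -0.017]
ft_force: [-3.8, -0.2, 3.9]
opening: 0.15
```

>>> arm_command:
  motion:
    - [[0,1,0,0],[0,1,0,0],[0,1,0,0],[0,0,0,0],[0,0,0,0],[0,0,0,0],[0,0,0,0],[0,0,0,0]]
  grip_force: 7

```text
t: 15.57
ee_pos: [601.9, 4.2, 65.9]
tool_rot: [0.017, -0.707, 0.707, -0.016]
ft_force: [-4.3, -0.7, 1.8]
opening: 0.148
```

Run:
```python
from h import *
snap("wrist","w9")
s=snap("side"); cv2.imwrite("pics/s9.png",cv2.resize(s["pixels"][160:260,260:380],None,fx=6,fy=6))
s=read_state();print(s["ft_force"],s["opening"]*94,w2t(s["ee_pos"]+19*UP))
```

```text
[-2.59725275 -0.17636664  1.94001475] 13.757533538637238 [ 25.40165904 -22.9755934   47.04772172]
```

View pics/w9.png

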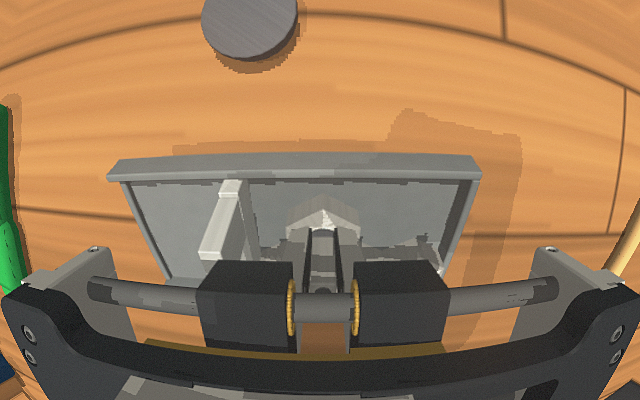

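View pics/s9.png

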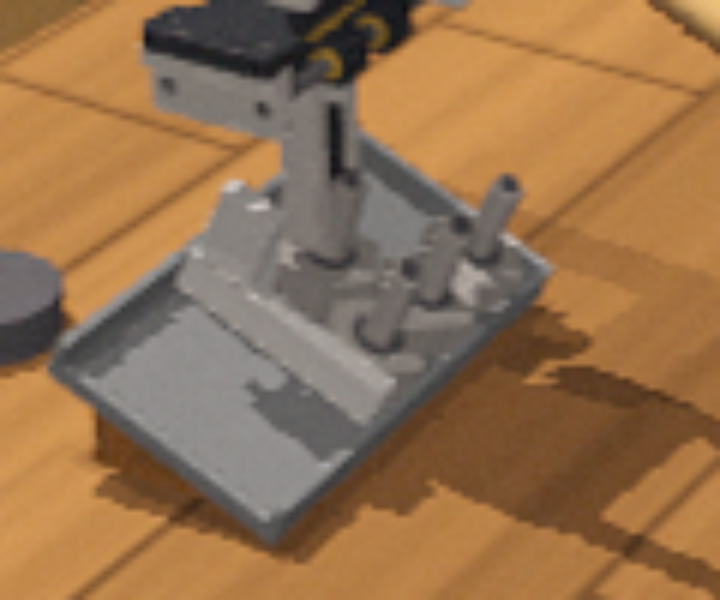

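>>> arm_command:
  motion:
    - [[1.8,0.8,0,0],[1.8,0.8,0,0],[1.8,0.8,0,0],[1.8,0.8,0,0],[1.8,0.8,0,0],[1.8,0.8,0,0],[1.8,0.8,0,0],[0,0,0,0]]

```text
t: 16.33
ee_pos: [592.4, 4.5, 62.9]
tool_rot: [-0.014, 0.707, -0.706, 0.019]
ft_force: [6.6, 3.0, 3.4]
opening: 0.149
```

>>> arm_command:
  motion:
    - [[0.9,0.4,0,0],[0.9,0.4,0,0],[0.9,0.4,0,0],[0.9,0.4,0,0],[0.9,0.4,0,0],[0,0,0,0],[0,0,0,0],[0,0,0,0]]

```text
t: 17.0
ee_pos: [587.8, 4.3, 61.3]
tool_rot: [-0.014, 0.707, -0.706, 0.019]
ft_force: [4.9, 3.9, 4.8]
opening: 0.148
```

Run:
```python
from h import *
snap("wrist","w10")
s=snap("side"); cv2.imwrite("pics/s10.png",cv2.resize(s["pixels"][160:260,260:380],None,fx=6,fy=6))
s=read_state();print(s["ft_force"],s["opening"]*94,w2t(s["ee_pos"]+19*UP),s["qvel"].round(3))
```

```text
[6.58833213 3.11272039 6.26405948] 13.918294150698241 [ 10.77599586 -22.17969464  48.56090444] [ 0.001  0.     0.002  0.001 -0.001 -0.001]
```

View pics/s10.png

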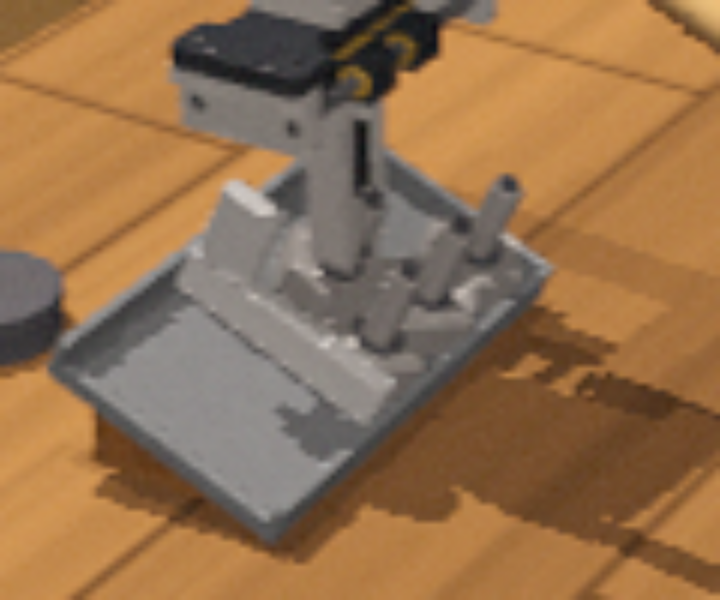

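View pics/w10.png

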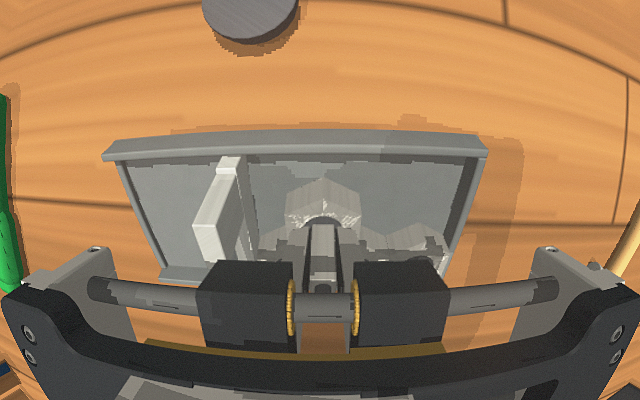

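>>> arm_command:
  motion:
    - [[0,0,0,0],[0,0,0,0],[0,0,0,0],[0,0,0,0],[0,-5,0,0],[0,-15,0,0],[0,-30,0,0],[0,-30,0,0]]
  hand: 26

```text
t: 17.77
ee_pos: [583.4, 3.3, 137.9]
tool_rot: [-0.018, 0.707, -0.707, 0.014]
ft_force: [0.7, 0.0, 1.0]
opening: 0.277
```

>>> arm_command:
  motion:
    - [[10,-25,0,0],[35,-15,0,0],[38,0,0,0],[38,0,0,0],[10,0,0,0],[0,0,0,0],[0,0,0,0],[0,0,0,0]]

```text
t: 18.43
ee_pos: [455.3, -2.8, 178.9]
tool_rot: [0.016, -0.707, 0.707, -0.017]
ft_force: [-0.5, -1.3, 0.7]
opening: 0.275
```

Run:
```python
from h import *
import pickle
s=snap("wrist","w11");pickle.dump(s,open("s11.pkl","wb"))
cv2.imwrite("pics/w11z.png",cv2.resize(s["pixels"][20:170,210:440],None,fx=3.45,fy=3.45,interpolation=cv2.INTER_CUBIC))
s=snap("side"); cv2.imwrite("pics/s11.png",cv2.resize(s["pixels"][160:260,260:380],None,fx=6,fy=6))
s=read_state();print(s["ft_force"],s["opening"]*94,s["ee_pos"])
```

```text
[ 0.9232907  -0.1312102  -0.34153006] 25.743268100622203 [455.33453793  -2.72748549 178.57309232]
```

View pics/s11.png

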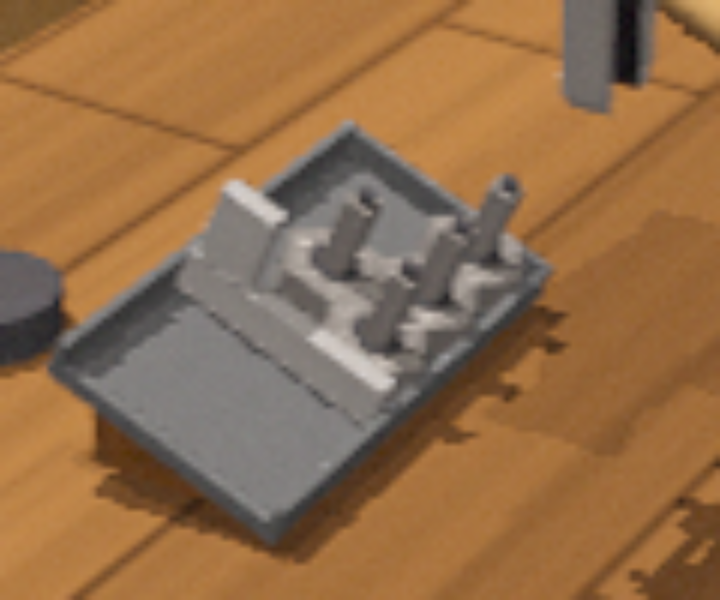

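View pics/w11z.png

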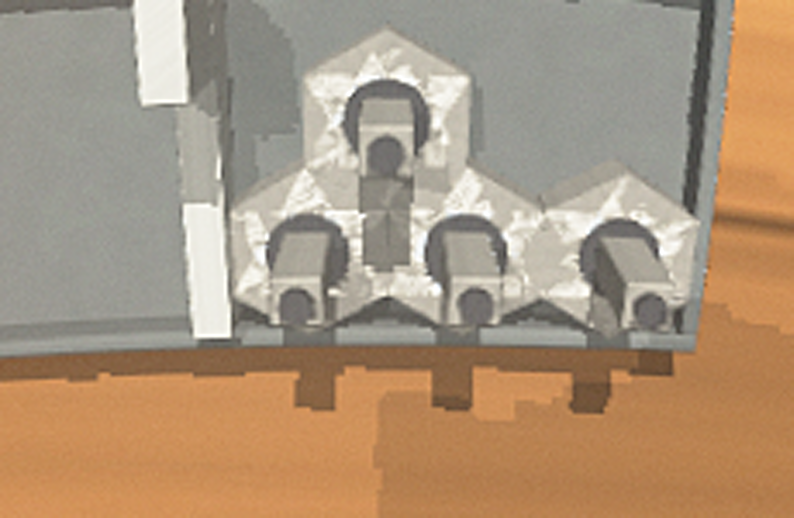

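```bash
cat > ov.py <<'E'
from h import *
import pickle,sys
def overlay(s,name,dies,crop,k,dy=0.7,dx=0.3):
    im=cv2.resize(s["pixels"][crop[1]:crop[3],crop[0]:crop[2]],None,fx=k,fy=k,interpolation=cv2.INTER_CUBIC)
    def pl(P,col):
        q=(proj(s,np.array([t2w(np.array(p)+[dx,dy,0]) for p in P]))-crop[:2])*k+k/2
        cv2.polylines(im,[np.int32(q.round())],True,col,1)
    r=23/np.cos(np.pi/6);a=np.arange(6)*np.pi/3
    for x,y,c in dies:
        pl(np.c_[x+r*np.cos(a),y+r*np.sin(a),np.full(6,20)],c)
        pl([[x-7,y-7,62],[x+7,y-7,62],[x+7,y+7,62],[x-7,y+7,62]],c)
    pl([[58,115,16],[58,-115,16],[-58,-115,16],[-58,115,16]],(0,255,0))
    cv2.imwrite(f"pics/{name}.png",im)
E
python3 - <<'E'
from ov import *
s=pickle.load(open("s11.pkl","rb"))
overlay(s,"ov11",[(-31.4,0,(0,0,255)),(-31.4,-46,(0,0,255)),(-31.4,-92,(0,0,255)),(8.4,-23,(255,0,0))],[260,10,420,130],5)
E
```

```text
(no output)
```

View pics/ov11.png

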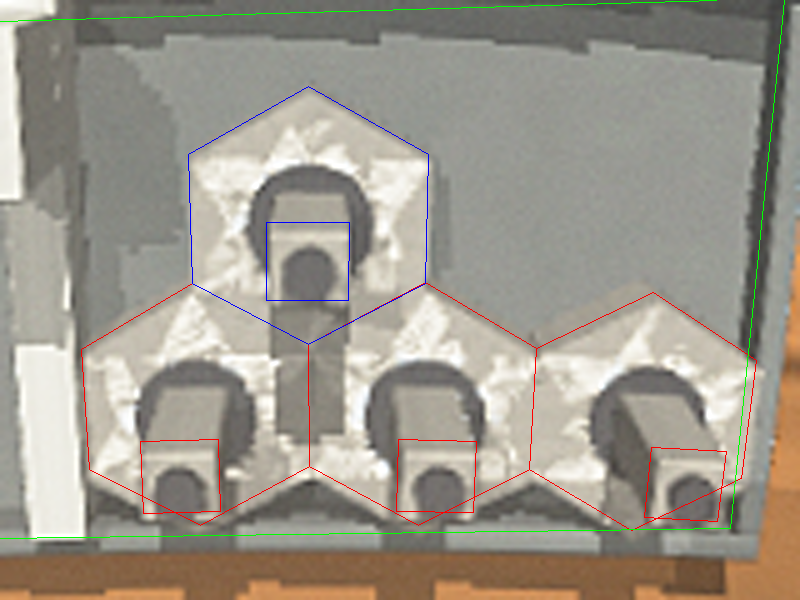

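Run:
```python
from h import *
plan([402.4,-222,110],-85.48)
```

```text
from [455.3  -2.7 178.6] yaw -87.36 q6 1.39 d [ -52.9 -219.3  -68.6] dyaw 1.88 n 6
[[10.5, 11.4, 36.1, np.float64(-0.31)], [10.7, 11.4, 36.0, np.float64(-0.31)], [10.9, 11.4, 36.0, np.float64(-0.31)], [11.1, 11.4, 35.9, np.float64(-0.31)], [11.3, 11.4, 35.9, np.float64(-0.31)], [11.5, 11.4, 35.8, np.float64(-0.31)]]
```

>>> arm_command:
  motion:
    - [[10.5,11.4,36,-0.3],[10.7,11.4,36,-0.3],[10.9,11.4,36,-0.3],[11,11.4,36,-0.3],[11.3,11.4,36,-0.3],[11.5,11.4,36,-0.3],[0,0,0,0],[0,0,0,0]]
  hand: 36

```text
t: 19.2
ee_pos: [400.7, -223.7, 109.0]
tool_rot: [-0.027, 0.707, -0.706, 0.025]
ft_force: [-0.8, -0.1, -0.3]
opening: 0.382
```

>>> arm_command:
  motion:
    - [[0,0,0,0],[0,0,0,0],[0,0,0,0],[0,0,0,0],[0,0,0,0],[0,0,0,0],[0,0,0,0],[0,0,0,0]]

```text
t: 19.87
ee_pos: [401.3, -222.0, 110.5]
tool_rot: [0.027, -0.706, 0.707, -0.028]
ft_force: [-0.7, 0.2, -0.7]
opening: 0.379
```

Run:
```python
from h import *
plan([402.4,-222,28],-85.48)
snap("wrist","w12")
```

```text
from [ 401.3 -222.   110.5] yaw -85.54 q6 0.86 d [  1.1  -0.  -82.5] dyaw 0.06 n 3
[[-0.4, 27.5, 0.0, np.float64(-0.02)], [-0.4, 27.5, 0.0, np.float64(-0.02)], [-0.4, 27.5, 0.0, np.float64(-0.02)]]
```

View pics/w12.png

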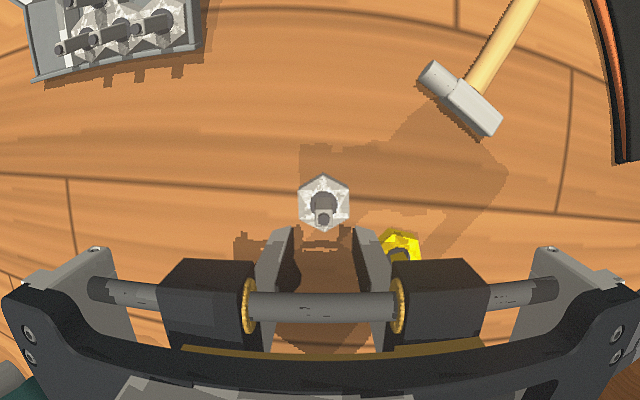

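>>> arm_command:
  motion:
    - [[-0.4,20,0,0],[-0.4,26,0,0],[-0.3,20,0,0],[0,12,0,0],[0,4.5,0,0],[0,0,0,0],[0,0,0,0],[0,0,0,0]]

```text
t: 20.58
ee_pos: [403.1, -222.8, 29.2]
tool_rot: [0.027, -0.706, 0.707, -0.028]
ft_force: [0.0, -0.4, 0.9]
opening: 0.384
```

>>> arm_command:
  motion:
    - [[0,0,0,0],[0,0,0,0],[0,0,0,0],[0,0,0,0],[0,0,0,0],[0,0,0,0],[0,0,0,0],[0,0,0,0]]
  hand: 0
  grip_force: 30

```text
t: 21.25
ee_pos: [402.6, -222.3, 28.4]
tool_rot: [0.027, -0.706, 0.707, -0.028]
ft_force: [-0.1, -0.4, 2.7]
opening: 0.145
```

>>> arm_command:
  motion:
    - [[0,-15,0,0],[0,-30,0,0],[0,-40,0,0],[0,-35,0,0],[0,-17,0,0],[0,0,0,0],[0,0,0,0],[0,0,0,0]]

```text
t: 21.92
ee_pos: [401.0, -221.2, 162.1]
tool_rot: [-0.029, 0.708, -0.706, 0.026]
ft_force: [-0.3, -0.9, -3.2]
opening: 0.148
```

Run:
```python
from h import *
s=read_state();print(s["opening"]*94,s["ft_force"],s["ee_pos"])
g=t2w([26,-71.3,47.4])-19*UP
print(g)
plan([g[0],g[1],s["ee_pos"][2]],-87.35)
```

```text
13.871473416951435 [-0.27523955 -0.92105623 -3.19392423] [ 400.98270547 -221.17175987  162.05784947]
[604.46808233 -44.11657144  66.47720741]
from [ 401.  -221.2  162.1] yaw -85.56 q6 0.87 d [203.5 177.1   0. ] dyaw -1.79 n 7
[[-30.9, 0.0, -23.0, np.float64(0.26)], [-30.8, 0.0, -23.1, np.float64(0.26)], [-30.7, 0.0, -23.2, np.float64(0.26)], [-30.6, 0.0, -23.4, np.float64(0.26)], [-30.5, 0.0, -23.5, np.float64(0.26)], [-30.4, 0.0, -23.7, np.float64(0.26)], [-30.3, 0.0, -23.8, np.float64(0.26)]]
```

>>> arm_command:
  motion:
    - [[-25,0,-19,0.3],[-30.8,0,-23,0.3],[-30.7,0,-23.2,0.3],[-30.6,0,-23.4,0.3],[-30.5,0,-23.5,0.2],[-30.4,0,-23.7,0.2],[-26,0,-20,0.2],[-10.2,0,-7.8,0]]

```text
t: 22.58
ee_pos: [606.8, -41.8, 160.2]
tool_rot: [-0.02, 0.708, -0.706, 0.016]
ft_force: [-1.1, 0.0, -3.4]
opening: 0.144
```

>>> arm_command:
  motion:
    - [[0,10,0,0],[0,15,0,0],[0,10,0,0],[0,0,0,0],[0,0,0,0],[0,0,0,0],[0,0,0,0],[0,0,0,0]]

```text
t: 23.25
ee_pos: [606.4, -46.1, 131.1]
tool_rot: [0.015, -0.707, 0.707, -0.017]
ft_force: [-0.5, -0.8, -3.0]
opening: 0.146
```

Run:
```python
from h import *
g=t2w([26,-71.3,47.4])-19*UP
plan(g+[0,0,12],-87.35)
snap("wrist","w13")
s=snap("side"); cv2.imwrite("pics/s13.png",cv2.resize(s["pixels"][140:260,240:400],None,fx=5,fy=5))
```

```text
from [606.4 -46.1 131.1] yaw -87.39 q6 1.36 d [ -1.9   2.  -52.6] dyaw 0.04 n 2
[[0.9, 26.3, -1.0, np.float64(-0.02)], [0.9, 26.3, -1.0, np.float64(-0.02)]]
```

View pics/w13.png

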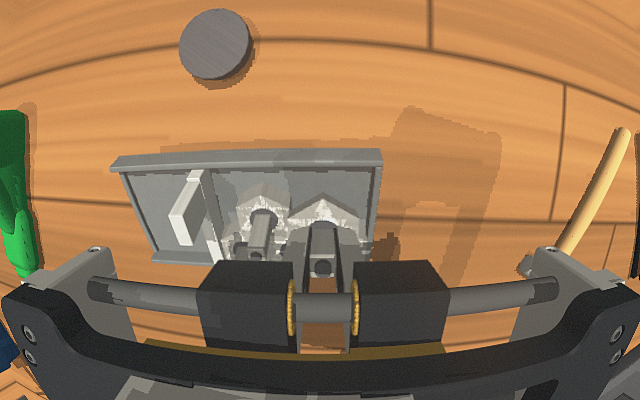

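View pics/s13.png

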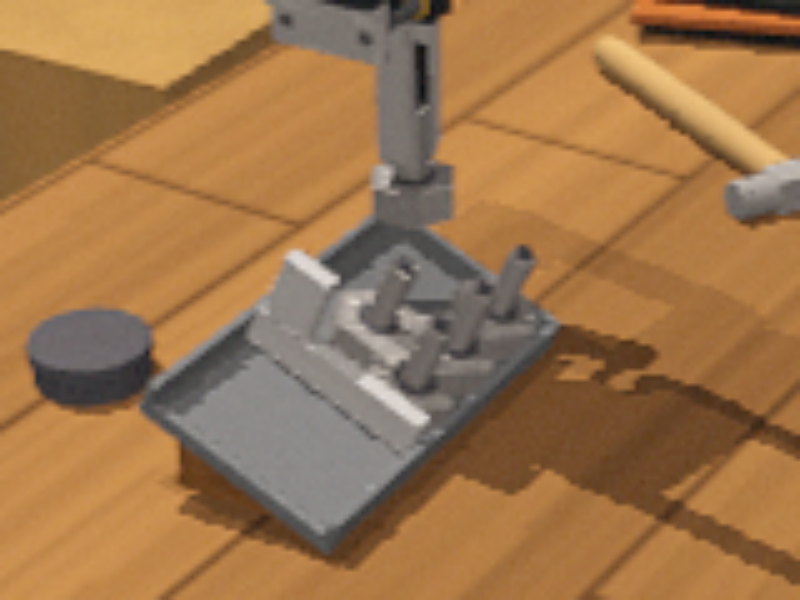

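>>> arm_command:
  motion:
    - [[1,10,-1,0],[0.8,15,-1,0],[0,15,0,0],[0,9,0,0],[0,3,0,0],[0,0,0,0],[0,0,0,0],[0,0,0,0]]

```text
t: 24.02
ee_pos: [604.8, -43.8, 78.5]
tool_rot: [0.016, -0.707, 0.707, -0.017]
ft_force: [1.1, -0.0, -2.6]
opening: 0.15
```

Run:
```python
from h import *
g=t2w([26,-71.3,47.4])-19*UP
plan(g,-87.35)
s=read_state();print(s["ft_force"],s["qvel"].round(3))
```

```text
from [604.8 -43.8  78.5] yaw -87.36 q6 1.36 d [ -0.3  -0.3 -12. ] dyaw 0.01 n 1
[[0.3, 12.0, 0.3, np.float64(-0.01)]]
[ 1.07857863 -0.03660943 -2.6036651 ] [-0.001 -0.001 -0.001 -0.     0.001  0.001]
```

>>> arm_command:
  motion:
    - [[0.3,1,0.3,0],[0,1.5,0,0],[0,1.5,0,0],[0,1.5,0,0],[0,1.5,0,0],[0,1.5,0,0],[0,0,0,0],[0,0,0,0]]
  grip_force: 7

```text
t: 24.68
ee_pos: [603.8, -44.1, 70.6]
tool_rot: [0.016, -0.707, 0.707, -0.016]
ft_force: [-3.6, -0.3, 5.5]
opening: 0.149
```

>>> arm_command:
  motion:
    - [[0,1,0,0],[0,1,0,0],[0,1,0,0],[0,0.5,0,0],[0,0,0,0],[0,0,0,0],[0,0,0,0],[0,0,0,0]]

```text
t: 25.35
ee_pos: [604.5, -43.8, 67.1]
tool_rot: [-0.016, 0.707, -0.707, 0.017]
ft_force: [-2.1, 0.6, 5.0]
opening: 0.15
```

Run:
```python
from h import *
snap("wrist","w14")
s=snap("side"); cv2.imwrite("pics/s14.png",cv2.resize(s["pixels"][160:260,260:380],None,fx=6,fy=6))
s=read_state();print(s["ft_force"],s["opening"]*94,w2t(s["ee_pos"]+19*UP))
```

```text
[-2.71472025  1.83436192  4.97881061] 13.859824476688958 [ 26.2206581  -70.96442524  47.96990519]
```

View pics/w14.png

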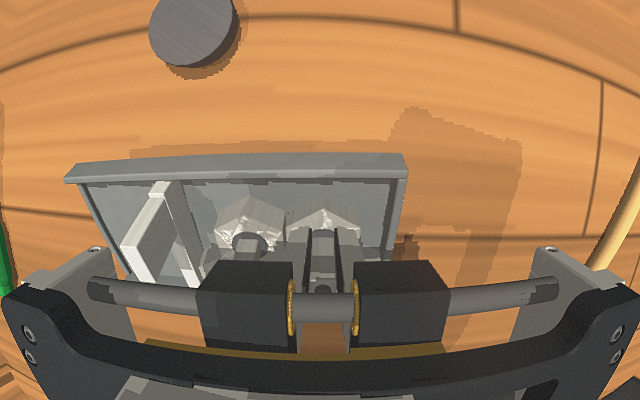

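View pics/s14.png

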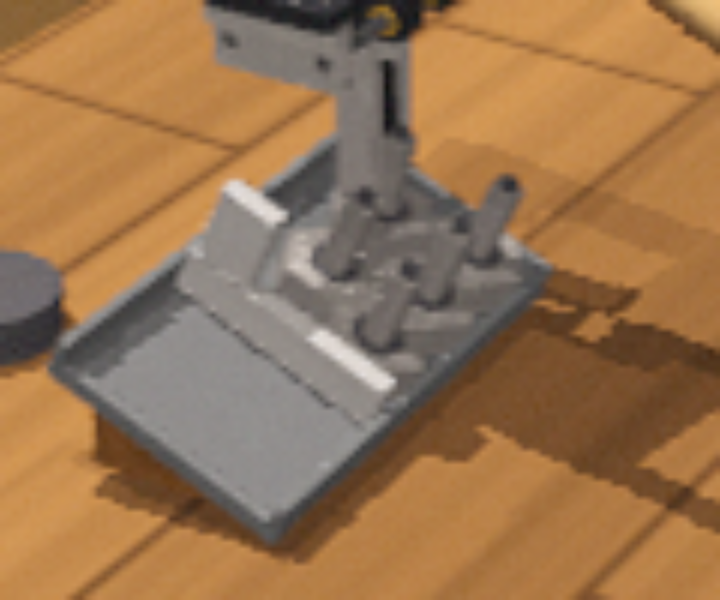

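>>> arm_command:
  motion:
    - [[1.8,0.9,0,0],[1.8,0.9,0,0],[1.8,0.9,-0.2,0],[1.8,0.8,-0.3,0],[1.8,0.8,-0.3,0],[1.8,0.8,-0.3,0],[1.8,0.8,-0.4,0],[0,0,0,0]]

```text
t: 26.12
ee_pos: [593.6, -42.8, 61.6]
tool_rot: [0.014, -0.707, 0.707, -0.019]
ft_force: [4.9, 3.2, 3.9]
opening: 0.148
```

>>> arm_command:
  motion:
    - [[0.9,0.4,-0.2,0],[0.9,0.4,-0.2,0],[0.9,0.4,-0.2,0],[0.9,0.4,-0.2,0],[0.9,0.4,0,0],[0,0,0,0],[0,0,0,0],[0,0,0,0]]

```text
t: 26.78
ee_pos: [589.1, -42.9, 60.1]
tool_rot: [0.014, -0.706, 0.707, -0.019]
ft_force: [4.6, 2.2, 6.3]
opening: 0.147
```

Run:
```python
from h import *
s=read_state();print(s["ft_force"],s["opening"]*94,w2t(s["ee_pos"]+19*UP),s["qvel"].round(3))
```

```text
[4.64910495 2.21038079 6.26553785] 13.780831859676253 [  9.43947104 -69.32632205  47.77754613] [-0.    -0.001  0.001  0.     0.001  0.001]
```

>>> arm_command:
  motion:
    - [[0.7,0.3,-0.2,0],[0.7,0.3,-0.2,0],[0.7,0.3,-0.2,0],[0,0,0,0],[0,0,0,0],[0,0,0,0],[0,0,0,0],[0,0,0,0]]

```text
t: 27.45
ee_pos: [587.0, -42.8, 59.3]
tool_rot: [0.014, -0.706, 0.708, -0.019]
ft_force: [5.0, 1.2, 6.4]
opening: 0.148
```

>>> arm_command:
  motion:
    - [[0,0,0,0],[0,0,0,0],[0,0,0,0],[0,0,0,0],[0,-5,0,0],[0,-15,0,0],[0,-30,0,0],[0,-30,0,0]]
  hand: 26

```text
t: 28.12
ee_pos: [583.0, -41.9, 136.1]
tool_rot: [-0.018, 0.707, -0.707, 0.015]
ft_force: [1.1, -0.1, 0.1]
opening: 0.274
```

>>> arm_command:
  motion:
    - [[10,-25,0,0],[35,-15,0,0],[38,0,0,0],[38,0,0,0],[10,0,-20,0],[0,0,-20,0],[0,0,0,0],[0,0,0,0]]

```text
t: 28.78
ee_pos: [451.6, -7.9, 177.4]
tool_rot: [0.017, -0.707, 0.707, -0.017]
ft_force: [0.4, 0.5, -0.5]
opening: 0.278
```

Run:
```python
from ov import *
s=snap("wrist","w15");pickle.dump(s,open("s15.pkl","wb"))
overlay(s,"ov15",[(-31.4,0,(0,0,255)),(-31.4,-46,(0,0,255)),(-31.4,-92,(0,0,255)),(8.4,-23,(255,0,0)),(8.4,-69,(255,0,0))],[260,10,420,130],5)
s=snap("side"); cv2.imwrite("pics/s15.png",cv2.resize(s["pixels"][160:260,260:380],None,fx=6,fy=6))
s=read_state();print(s["ft_force"],s["opening"]*94,s["ee_pos"],s["t"])
```

```text
[ 0.54813646 -0.63140853 -0.48319965] 25.94773878984136 [452.01756029  -8.61857481 177.05696012] 28.8833
```

View pics/ov15.png

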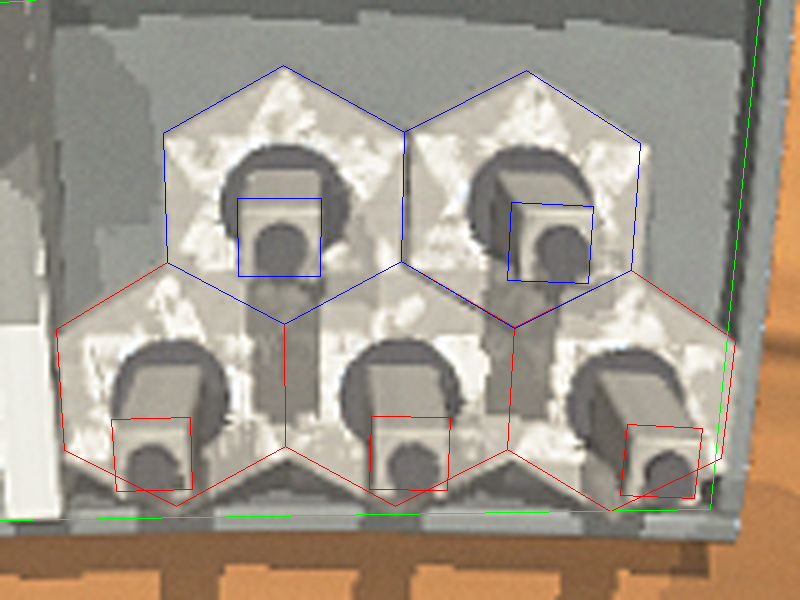

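View pics/s15.png

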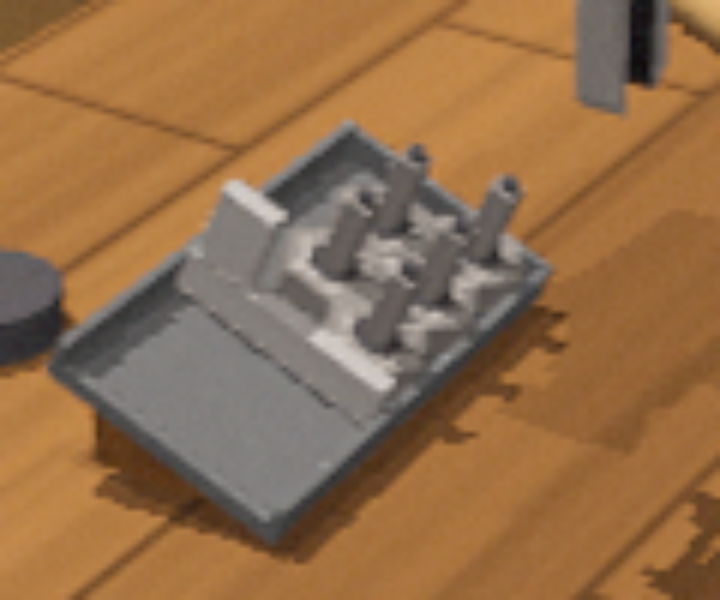

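>>> arm_command:
  motion:
    - [[-15,12,5,0],[-15,15,5,0],[-10,10,4,0],[-5,5,2,0],[0,0,0,0],[0,0,0,0],[0,0,0,0],[0,0,0,0]]

```text
t: 29.55
ee_pos: [497.7, -22.1, 136.0]
tool_rot: [0.016, -0.707, 0.707, -0.017]
ft_force: [-0.3, -0.5, 0.2]
opening: 0.275
```

Run:
```python
from ov import *
s=snap("wrist","w16");pickle.dump(s,open("s16.pkl","wb"))
c=proj(s,[t2w([-10,-46,20])])[0];print(c,s["T"][:3,3])
x,y=int(c[0]-80),max(0,int(c[1]-60))
for n,d in(("ov16",[(-31.4,0,(0,0,255)),(-31.4,-46,(0,0,255)),(-31.4,-92,(0,0,255)),(8.4,-23,(255,0,0)),(8.4,-69,(255,0,0))]),("z16",[])):
    overlay(s,n,d,[x,y,x+160,y+120],5)
```

```text
[323.86640687 109.36131833] [567.13534738 -19.259925   314.64553888]
```

View pics/ov16.png

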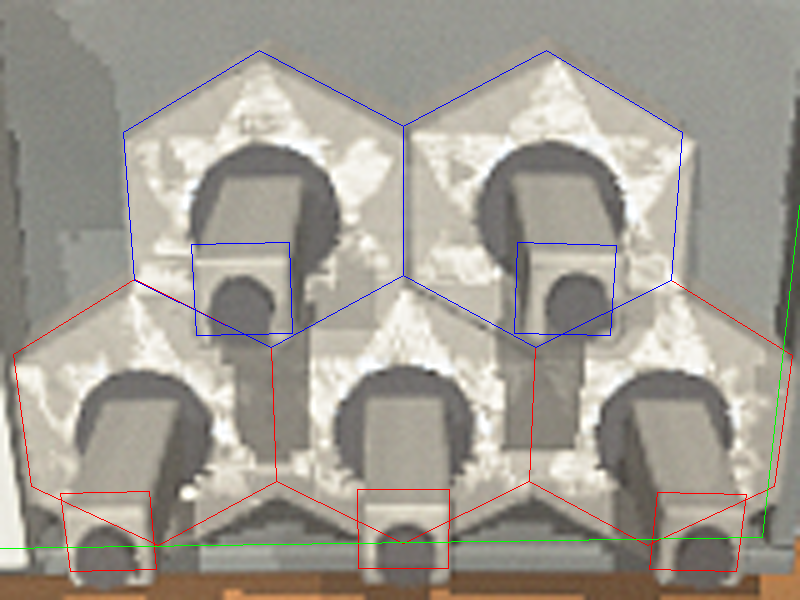

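View pics/z16.png

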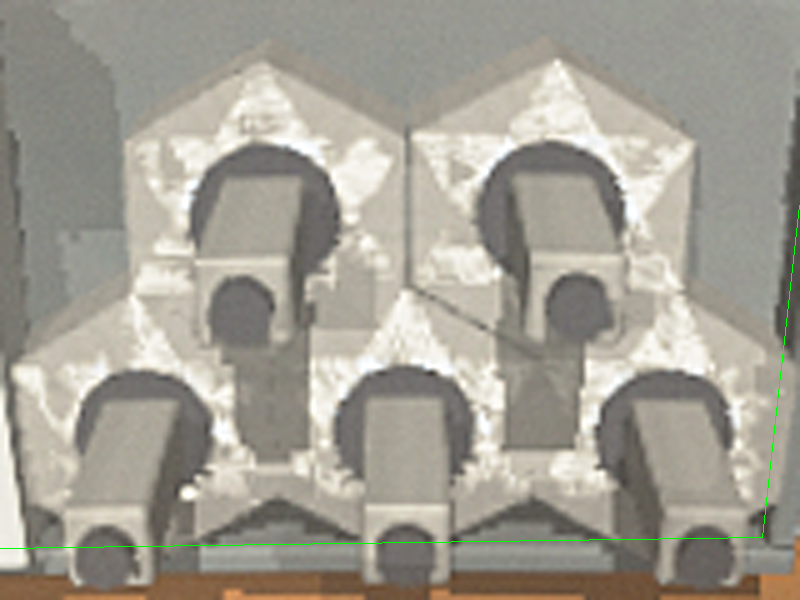

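Run:
```python
from h import *
g=t2w([8.9,-69.4,47])-19*UP
print(g)
plan([*g[:2],145],-87.35)
```

```text
[588.93777771 -42.93410046  59.15659263]
from [497.6 -22.  136.1] yaw -87.35 q6 1.37 d [ 91.3 -21.    8.9] dyaw 0.0 n 3
[[-30.1, -3.0, 8.4, np.float64(-0.0)], [-30.1, -3.0, 8.4, np.float64(-0.0)], [-30.1, -3.0, 8.4, np.float64(-0.0)]]
```

>>> arm_command:
  motion:
    - [[-20,-4,5,0],[-25,-4,7,0],[-25,-1,7,0],[-15,0,5,0],[-5.3,0,1.2,0],[0,0,0,0],[0,0,0,0],[0,0,0,0]]

```text
t: 30.27
ee_pos: [587.9, -42.6, 144.3]
tool_rot: [-0.017, 0.707, -0.707, 0.016]
ft_force: [-0.4, 0.4, 0.5]
opening: 0.278
```

Run:
```python
from h import *
g=t2w([8.9,-69.4,47])-19*UP
plan(g,-87.35)
```

```text
from [587.9 -42.6 144.3] yaw -87.34 q6 1.36 d [  1.   -0.3 -85.1] dyaw -0.01 n 3
[[-0.3, 28.4, 0.1, np.float64(0.0)], [-0.3, 28.4, 0.1, np.float64(0.0)], [-0.3, 28.4, 0.1, np.float64(0.0)]]
```

>>> arm_command:
  motion:
    - [[-0.5,15,0,0],[-0.3,22,0,0],[0,22,0,0],[0,15,0,0],[0,8,0,0],[0,3,0,0],[0,0,0,0],[0,0,0,0]]

```text
t: 30.93
ee_pos: [590.2, -43.0, 60.4]
tool_rot: [0.016, -0.707, 0.707, -0.017]
ft_force: [-0.6, -0.5, 0.2]
opening: 0.275
```

>>> arm_command:
  motion:
    - [[0,0,0,0],[0,0,0,0],[0,0,0,0],[0,0,0,0],[0,0,0,0],[0,0,0,0],[0,0,0,0],[0,0,0,0]]
  hand: 0
  grip_force: 7

```text
t: 31.6
ee_pos: [590.6, -42.8, 60.5]
tool_rot: [-0.015, 0.707, -0.707, 0.017]
ft_force: [-1.0, 1.9, 5.8]
opening: 0.15
```

Run:
```python
from h import *
s=read_state();print(s["ft_force"],s["opening"]*94,w2t(s["ee_pos"]+19*UP))
```

```text
[-1.01845288  1.94806063  5.82343016] 14.14374723198956 [ 10.94627699 -69.36385165  47.5304604 ]
```

>>> arm_command:
  motion:
    - [[0.5,0.1,-0.6,0],[0.5,0.1,-0.6,0],[0.5,0.1,-0.6,0],[0.5,0.1,-0.6,0],[0.5,0.1,-0.6,0],[0,0,0,0],[0,0,0,0],[0,0,0,0]]

```text
t: 32.27
ee_pos: [589.4, -41.5, 60.2]
tool_rot: [0.014, -0.706, 0.708, -0.018]
ft_force: [4.3, -3.2, 5.3]
opening: 0.151
```

Run:
```python
from h import *
s=read_state();print(s["ft_force"],s["opening"]*94,w2t(s["ee_pos"]+19*UP))
```

```text
[ 4.30633977 -3.20863473  5.27716817] 14.15559132972459 [  9.81343421 -68.03285549  47.70263459]
```

>>> arm_command:
  motion:
    - [[0.6,0.2,0,0],[0.6,0.2,0,0],[0.6,0.2,0,0],[0,0,0,0],[0,0,0,0],[0,0,0,0],[0,0,0,0],[0,0,0,0]]

```text
t: 32.93
ee_pos: [588.4, -41.5, 60.0]
tool_rot: [0.013, -0.706, 0.708, -0.019]
ft_force: [5.2, -2.3, 5.2]
opening: 0.142
```

>>> arm_command:
  motion:
    - [[0,0,0,0],[0,0,0,0],[0,0,0,0],[0,0,0,0],[0,-5,0,0],[0,-15,0,0],[0,-30,0,0],[0,-30,0,0]]
  hand: 26

```text
t: 33.6
ee_pos: [583.7, -39.9, 137.1]
tool_rot: [-0.018, 0.707, -0.707, 0.015]
ft_force: [-0.3, -0.6, -0.2]
opening: 0.276
```

>>> arm_command:
  motion:
    - [[15,0,-3,0],[25,0,-6,0],[25,0,-6,0],[20,0,-5,0],[5,0,-1,0],[0,0,0,0],[0,0,0,0],[0,0,0,0]]

```text
t: 34.27
ee_pos: [495.3, -23.6, 138.1]
tool_rot: [0.016, -0.707, 0.707, -0.016]
ft_force: [-0.1, -0.2, 0.4]
opening: 0.277
```

Run:
```python
from ov import *
s=snap("wrist","w17");pickle.dump(s,open("s17.pkl","wb"))
c=proj(s,[t2w([-10,-46,20])])[0];print(c,s["T"][:3,3],read_state()["t"])
x,y=int(c[0]-80),max(0,int(c[1]-60))
for n,d in(("ov17",[(-31.4,0,(0,0,255)),(-31.4,-46,(0,0,255)),(-31.4,-92,(0,0,255)),(8.4,-23,(255,0,0)),(8.4,-69,(255,0,0))]),("z17",[])):
    overlay(s,n,d,[x,y,x+160,y+120],5)
s=snap("side"); cv2.imwrite("pics/s17.png",cv2.resize(s["pixels"][160:260,260:380],None,fx=6,fy=6))
```

```text
[322.22498452 106.60021217] [564.8968717  -20.81186419 316.63633037] 34.3167
```

View pics/ov17.png

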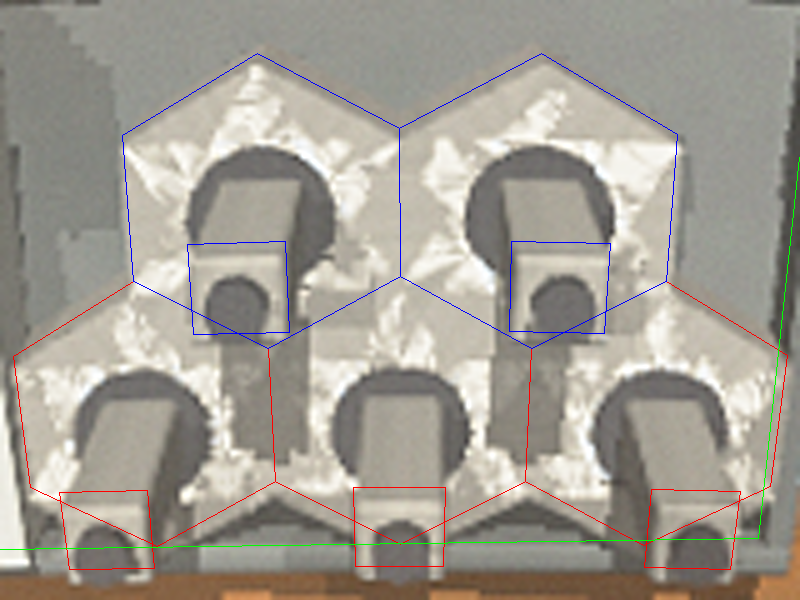

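View pics/z17.png

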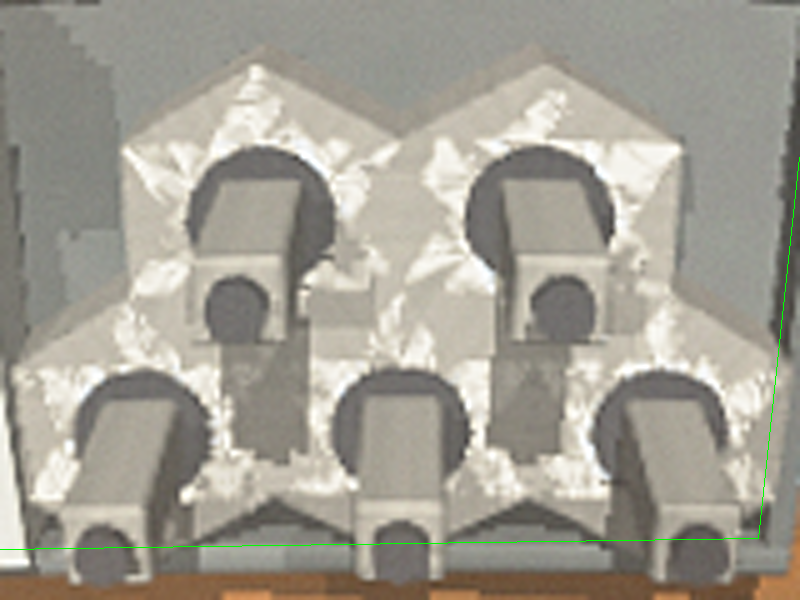

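View pics/s17.png

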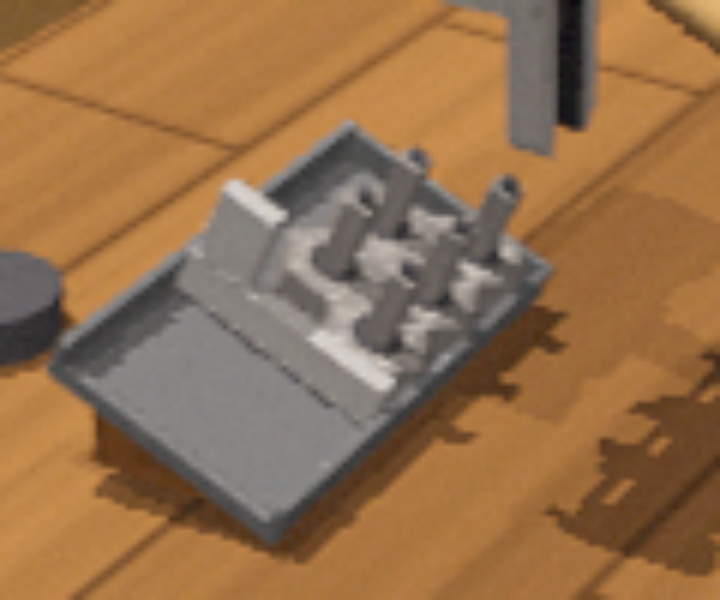

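Run:
```python
from ov import *
s=pickle.load(open("s17.pkl","rb"))
crop=[215,40,315,180];k=5
im=cv2.resize(s["pixels"][40:160,215:345],None,fx=k,fy=k,interpolation=cv2.INTER_CUBIC)
def pl(P,col):
    q=(proj(s,np.array([t2w(np.array(p)+[.3,.7,0]) for p in P]))-[215,40])*k+k/2
    cv2.polylines(im,[np.int32(q.round())],True,col,1)
pl([[-58,23,26],[58,23,26],[58,35,26],[-58,35,26]],(255,0,255))
pl([[23,23,68],[53,23,68],[53,35,68],[23,35,68]],(255,0,0))
cv2.imwrite("pics/st17.png",im)
```

```text
(no output)
```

View pics/st17.png

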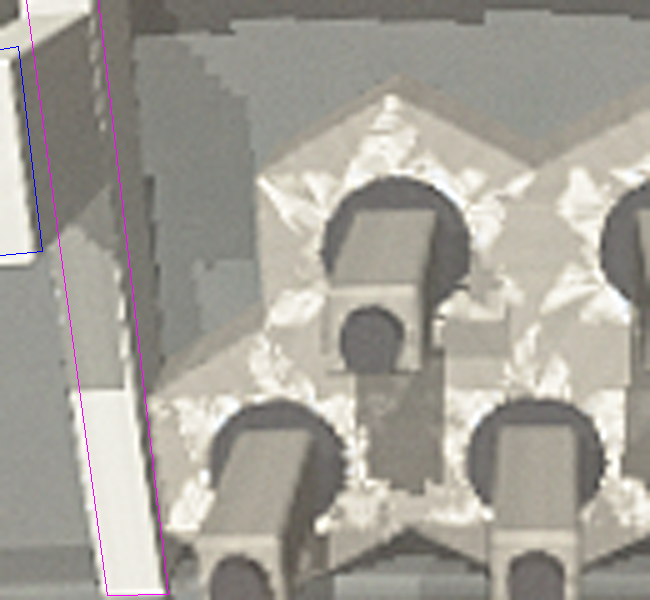

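View pics/w17.png

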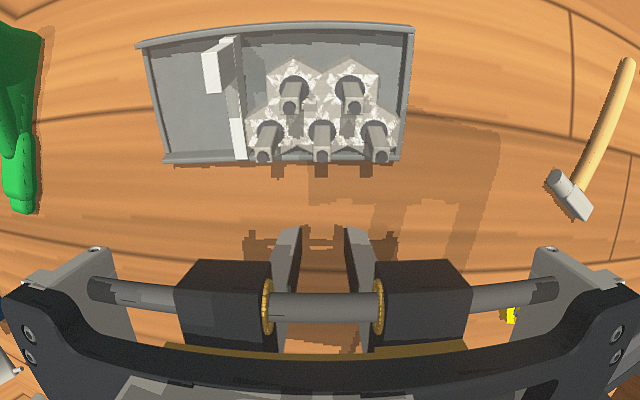

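Run:
```python
from workcell import workorder,read_state
print(read_state()["qvel"].round(3)); print(workorder.close_job())
```

```text
[ 0.     0.001  0.004 -0.     0.003 -0.001]
the job is handed in; nothing more can be done
None
```

The five dies are in the tray as a tight 3 + 2 honeycomb, and I handed the job in after about 34 s of robot time. The interface gave no verdict, so this rests on my own checks.

- **Row and stop:** I gripped the stop's tab and slid it about 52 mm. It then met hard resistance; the most I pressed was about 18 N at the wrist, well under the 60 N limit.
- **Nesting:** I set die_a, then die_b, on the sloping floor and slid them down into the notches. die_a is in the notch by the stop and die_b in the one by the end wall.
- **Mended:** After the first release, die_b sat about 1 mm away from die_a. I gripped it again and eased it over with roughly 3–5 N sideways.

**Last checks:** In the final wrist picture, all five dies lie within about 0.5 mm of the ideal honeycomb model and no gaps show between faces. The stop's face matches its expected position to about 0.5 mm. The side view shows all the shanks parallel, square to the tray floor. I did not measure tilt or height of the dies separately. I saw no sign that the hammer, tin or last had been touched, but I did not measure their positions again. No check failed or disagreed at the end.

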